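# Charge a mill jar with grinding media

### The job

Charge the empty mill jar: move the orange funnel from the filled jar into the mouth of the empty one and let go of it, then pull the charge tube on the sloping stand out of its spring clips and pour all six grinding pieces through the funnel into the jar. Snap the emptied tube back into its clips, mouth up, and leave the funnel standing straight in the newly charged jar. Do not tip or shift the filled jar or the other things around.

Things in the scene. Friction and masses are not known exactly. Their poses are not given: they have to be found in the camera images.
- jar_empty: empty mill jar: clear round jar 86 mm wide, 112 mm tall, black rubber foot; from z = 74 mm a shoulder narrows to a neck (z = 92 to 112 mm), 59 mm outside, 50 mm clear. Loose, about 0.5 kg. Origin at the centre of its underside, z up; inner floor 8 mm up. Stands left or right of the filled jar
- jar_full: filled mill jar: the same kind of jar with dark balls and brown short cylinders inside; loose, 0.6 kg. Origin at the centre of its underside. The funnel stands in its mouth at the start
- jar_empty_mouth (a point): centre of the empty jar's mouth, level with its rim, 112 mm above its underside; a seated funnel's origin lies here
- funnel: loose orange funnel, about 0.11 kg. Origin on its axis at the seat plane (underside of 4 ribs that rest on a jar's rim). z up: below it a spout 42 mm outside, tapering to 39 mm at its end (z = -38 mm), 33 mm clear there, so 4 mm loose in a neck all round; above it a 45-degree cone to z = 44 mm and a collar to z = 62 mm. A bar handle sticks out along its own +x
- funnel_handle (a point): grasp point on the funnel's handle: 105 mm from the axis along the funnel's x, 53 mm above its origin. The handle is a level bar 14 mm wide (along the funnel's y), 16 mm high (z = 45 to 61 mm), from 70 to 131 mm off the axis
- funnel_mouth (a point): centre of the funnel's mouth, level with its rim (62 mm above the funnel's origin); the mouth is 131 mm clear, 137 mm outside
- charge_tube: loose clear tube, 38 mm outside, 32 mm inside, 165 mm long, closed end with black rubber foot, open end with black rim; with its six pieces about 0.2 kg. Origin at the middle of its axis, x along the axis to the open mouth. At the start it lies in the stand's right row, mouth up, x 35 degrees above level, y level and to the left, z square off the board (up and back to the robot)
- tube_mouth (a point): centre of the charge tube's open mouth, 82.5 mm from its origin along its x
- clip_seat (a point): fixed on the stand: where the middle of the charge tube's axis lies when it is home in its clips, 35 mm off the board. Two C-shaped spring clips, 14 mm wide, hold the tube 50 mm to either side of this point and open square off the board: the tube comes straight off against about 12 N, is free after 25 mm, and is pressed straight back with about 8 N
- spare_tube: the other, empty tube, fixed in the stand's left row; same size and axes as the charge tube (x up the slope to its mouth, y to the left, z square off the board). When the charge tube is home it lies at x = 0, y = -104 mm, z = 0 of this frame with the same orientation
- clip_stand: fixed plywood stand, 208 mm wide, about 165 mm deep, facing roughly to the robot; its board rises away from the robot at 35 degrees, from 27 mm high in front to 137 mm. Origin under its middle, x level and up-slope, y to the left. A wooden stop 36 mm high stands at the foot of each row, 2 mm below the seated tube's closed end
- media_1: short brown ceramic cylinder, 18 mm in diameter and 18 mm long, in the charge tube (number 1 from its closed end); slides or rolls out once the tube points about 25 degrees down. Origin at its centre
- media_2: dark steel ball, 18 mm in diameter, in the charge tube (number 2 from its closed end); slides or rolls out once the tube points about 25 degrees down. Origin at its centre
- media_3: short brown ceramic cylinder, 18 mm in diameter and 18 mm long, in the charge tube (number 3 from its closed end); slides or rolls out once the tube points about 25 degrees down. Origin at its centre
- media_4: dark steel ball, 18 mm in diameter, in the charge tube (number 4 from its closed end); slides or rolls out once the tube points about 25 degrees down. Origin at its centre
- media_5: short brown ceramic cylinder, 18 mm in diameter and 18 mm long, in the charge tube (number 5 from its closed end); slides or rolls out once the tube points about 25 degrees down. Origin at its centre
- media_6: dark steel ball, 18 mm in diameter, in the charge tube (number 6 from its closed end); slides or rolls out once the tube points about 25 degrees down. Origin at its centre
- stone_figure: bystander: small stone figure, 57 mm wide, 136 mm tall, behind and between the stand and the jars; origin at its underside
- tape_measure: bystander: yellow tape measure, 35 x 72 x 62 mm, in front; origin at its underside
- granite_cap: bystander: turned granite disc, 62 mm wide, 47 mm tall, in front of the jars; origin at its underside
- pigment_jar: bystander: dusty glass jar with screw cap, 47 mm wide, 88 mm tall, behind the jars; origin at its underside

How it is judged (in metres and radians):
On the way, in this order (a step that is already met when the one before it is completed fails the run):
1. the funnel stands seated and upright in the mouth of the empty jar, let go (horizontal distance between funnel and jar_empty below 0.007 m and z of funnel in the frame of jar_empty between 0.107 and 0.118 m and angle between funnel's own z axis and vertical below 0.08 rad and contact force between the fingers and funnel below 0.2 N), for 0.2 s.
2. the charge tube is out of its clips (distance between charge_tube and clip_seat above 0.04 m), for 0.1 s.
3. all six pieces lie inside the jar, with the funnel in its mouth (horizontal distance between each of media_1, media_2, media_3, media_4, media_5, media_6 and jar_empty below 0.042 m and z of each of media_1, media_2, media_3, media_4, media_5, media_6 in the frame of jar_empty below 0.07 m and horizontal distance between funnel and jar_empty below 0.007 m and z of funnel in the frame of jar_empty between 0.107 and 0.118 m and angle between funnel's own z axis and vertical below 0.08 rad), for 0.2 s.
At the end, for the whole second after the job is handed in: All six pieces lie in the newly charged jar below its neck; the funnel is seated in its mouth (within 7 mm of the axis, 4.5 degrees of upright); the tube is home in its clips, mouth up (within 6 mm across and off the board, -15 to +25 mm along it, 4.5 degrees); all at rest (all of step 3 and y of charge_tube in the frame of spare_tube between -0.11 and -0.098 m and z of charge_tube in the frame of spare_tube between -0.006 and 0.006 m and x of charge_tube in the frame of spare_tube between -0.015 and 0.025 m and angle between the x axis of charge_tube and the x axis of spare_tube, either way round below 0.08 rad and height (world z) of tube_mouth above 0.12 m and linear speed of each of charge_tube, funnel, jar_empty below 0.03 m/s and angle between jar_empty's own z axis and vertical below 0.1 rad); the robot touches nothing.
It fails at once if the filled jar is shifted by more than 30 mm or tipped (distance of jar_full from where it was at the start of the episode above 0.03 m or angle between jar_full's own z axis and vertical above 0.3 rad).
It fails at once if the empty jar is tipped over (angle between jar_empty's own z axis and vertical above 0.4 rad).
It fails at once if a bystander (stone figure, tape measure, granite cap, pigment jar) is shifted by more than 30 mm (distance of any of stone_figure, tape_measure, granite_cap, pigment_jar from where it was at the start of the episode above 0.03 m).
It also fails if it takes over 67 s, if anything falls off the work surface, if the arm or the gripper's body presses on something with over 40 N, if the wrist force passes 120 N, or if a joint passes its speed limit or range.

### The arm

A 6-joint arm with a two-finger parallel gripper is mounted at the origin on a cart in front of the work surface, level with it; the furniture and walls round the work are solid. World frame = base frame: x ahead of the robot, y to its left, z up, the work surface at z = 0. Lengths are in mm, angles in rad, forces in N, time in s.
With the tool pointing down it reaches from about 425 to 1125 mm from the base axis. Payload 14.9 kg.
Tool frame: the origin (TCP) lies midway between the tips of the shut fingers; the grasp point (between the pads) lies 19 mm behind it (grip_depth is the distance from the TCP to the grasp point, in mm); z points along the fingers, y is the direction in which the jaws open and shut (so a half turn about z gives the same grasp; the last joint's range is limited). The gripper opens to 91 mm and grips with 3 to 60 N. Pads are 32 mm wide; open, the fingers measure 118 mm over their backs; the gripper's body (76 mm by 178 mm) begins 60 mm behind the grasp point.
Start: joints at [-1.35, 0.379, 1.734, -0, 1.028, -0.033], TCP at [175.754, -677.59, 175.432] pointing down, gripper open.
Joint ranges: [-2.77, 2.77], [-0.74, 2.19], [0, 2.66], [-1.06, 4.2], [0.31, 2.87], [-3.08, 3.08]. Speed limits (rad/s): [1.89, 1.89, 2.39, 3.14, 3.14, 3.14].

### API

Orientations are given as a unit quaternion [w, x, y, z].
In Python, from workcell import * gives the robot as it stands.
- The arm moves only by the shell command python3 -m crank 'ROWS'. ROWS is JSON, a list of rows, each an object of numbers: "wx", "wy", "wz": the turn, a rotation vector about the tool's x, y, z in degrees; "x", "y", "z": the shift along the tool's x, y, z in cm; "grip": the opening, from 0 (shut) to 1 (fully open). In form: [{"wx": .., "wy": .., "wz": .., "x": .., "y": .., "z": .., "grip": ..}, ...]. A call has 1 to 8 rows; each row is the pose to reach, as a shift and turn from the pose measured when the call began, along the tool's axes at that moment; what a row does not reach only later rows make up. A row lasts 1/12 s, in which the tool goes at most 41.7 mm and 7.16 degrees, less where a joint would pass 70% of its speed; a pose out of reach is approached as far as the arm can. A call with a gripper value outside its range is refused whole. The fingers move at their own pace and stop on an object; the grip force is fixed at half the most. Time passes only in rows, so rows that repeat a pose let the fingers close. It gives the time, the measured TCP pose, the force and the opening at its end, in the units of the state.
- observe(): the state, without advancing time (a new reading comes with each control period).
- grab_frame(name): name is "side" or "top"; returns a dict with "pixels" (400x640x3 uint8, blue, green, red), "z_map" (400x640 float32, mm along the optical axis (not along the pixel's ray), 0 where there is no reading), "intrinsics" (3x3 intrinsics, pixels), "R" (3x3) and "t" (3): a world point X has camera coordinates R X + t. Camera axes: x right, y down, z forward; pixel columns grow to the right and rows downward; lengths in mm; the calibration is good to about 2 mm. A picture is of the moment at which its call begins.
- hand_in(): hands the job in, once; it reports no verdict.
Trained networks look in a picture, given as the dict that the camera call returned (one of the last four; its "shot" number tells which), for a name from the list of things; names that differ only in an ending like _2 or _b are one class to them, and where a whole thing is asked for, a point or a joint stands for the part that bears it (a point fixed in the world has none). Each returns a list of dicts, best first, with "score" (0 to 1); they miss things now and then, are a little off and sometimes report something else, mostly with a low value. They report only what shows in the picture. A call takes as long as a camera call.
- spot_in(picture, query): "location" ([x, y, z] in mm, in the coordinates of the camera as it stood for that picture, good to about 4 mm: the middle of the surface that is visible of it).
The state is a dict: "t": time; "qpos": joint angles; "joint_velocities": joint speeds; "tau": joint torques, N m; "tcp_pos": TCP position; "ee_rot": TCP orientation; "contact_force": force on the tool from outside, world axes, zero at the start; "torque": the same for the moment, N m; "gripper_width": finger opening in mm.
Only numpy, scipy, OpenCV 4.12 (cv2) and the standard library are available. Lean on these libraries where they do the work, as an engineer would, in place of code of your own. Each camera call takes 0.05 s, during which the arm holds its last target.

## Working session

There is one attempt and no reset: what is moved stays moved. The work goes in short steps, Python scripts to look and compute and a shell command to move; the robot and the scene stay as the last step left them, time stands still between calls to the robot, and variables do not carry over. Pictures are saved under pics/ and viewed, and the job is handed in when it is done.

```bash
ls; mkdir -p pics
cat > h.py <<'E'
from workcell import *
import numpy as np, cv2
from scipy.spatial.transform import Rotation as R
def world(f,p): return np.array(f["R"]).T@(np.array(p)-np.array(f["t"]))
def cloud(f):
    z=f["z_map"];K=np.array(f["intrinsics"]);v,u=np.mgrid[:z.shape[0],:z.shape[1]]
    P=np.stack([(u-K[0,2])/K[0,0]*z,(v-K[1,2])/K[1,1]*z,z],-1)
    W=(P-np.array(f["t"]))@np.array(f["R"]); W[z<=0]=np.nan
    return W
def proj(f,X):
    c=np.array(f["R"])@np.array(X)+np.array(f["t"]);K=np.array(f["intrinsics"]);return (K@c)[:2]/c[2]
def rot(q): return R.from_quat([q[1],q[2],q[3],q[0]])
E
python3 - <<'E'
from h import *
for n in ("side","top"):
    f=grab_frame(n);cv2.imwrite(f"pics/{n}0.png",f["pixels"]);np.savez(f"{n}0.npz",**{k:f[k] for k in("pixels","z_map","intrinsics","R","t")})
    print(n,"cam",np.round(-np.array(f["R"]).T@f["t"]))
    for q in ["jar_empty","jar_full","funnel","funnel_handle","charge_tube","tube_mouth","spare_tube","clip_stand","stone_figure","tape_measure","granite_cap","pigment_jar"]:
        print(q,[(round(d["score"],2),np.round(world(f,d["location"])).tolist()) for d in spot_in(f,q)[:2]])
print(observe())
E
```

```text
pics
side cam [  514. -1211.   662.]
jar_empty [(0.97, [576.0, -233.0, 68.0])]
jar_full [(0.63, [603.0, -24.0, 70.0])]
funnel [(0.73, [600.0, 33.0, 153.0])]
funnel_handle [(0.96, [600.0, 32.0, 160.0])]
charge_tube [(0.77, [650.0, 226.0, 140.0])]
tube_mouth [(0.58, [648.0, 222.0, 138.0])]
spare_tube [(0.75, [595.0, 320.0, 120.0])]
clip_stand [(0.81, [641.0, 294.0, 103.0])]
stone_figure [(0.59, [704.0, 83.0, 66.0])]
tape_measure [(0.74, [604.0, -25.0, 70.0]), (0.52, [461.0, 90.0, 37.0])]
granite_cap [(0.72, [451.0, -164.0, 37.0])]
pigment_jar [(0.67, [683.0, -134.0, 51.0])]
top cam [ 436.   50. 1535.]
jar_empty [(0.83, [583.0, -203.0, 75.0]), (0.48, [613.0, 5.0, 139.0])]
jar_full [(0.65, [616.0, 2.0, 21.0])]
funnel [(0.81, [611.0, 7.0, 145.0]), (0.26, [453.0, -142.0, 46.0])]
funnel_handle [(0.6, [612.0, 5.0, 142.0])]
charge_tube []
tube_mouth [(0.94, [624.0, 226.0, 129.0])]
spare_tube [(0.76, [601.0, 327.0, 131.0]), (0.59, [608.0, 4.0, 146.0])]
clip_stand [(0.96, [631.0, 298.0, 97.0]), (0.54, [608.0, 5.0, 143.0])]
stone_figure [(0.78, [706.0, 99.0, 82.0])]
tape_measure [(0.61, [462.0, 117.0, 55.0]), (0.37, [584.0, -203.0, 74.0])]
granite_cap [(0.62, [452.0, -140.0, 47.0])]
pigment_jar [(0.66, [682.0, -114.0, 85.0])]
{'t': 1.3, 'qpos': array([-1.35029201e+00,  3.78875916e-01,  1.73425306e+00, -1.24445653e-05,
        1.02848909e+00, -3.32874218e-02]), 'joint_velocities': array([-0.00105374, -0.00052032,  0.00117052, -0.00045424,  0.00021335,
        0.00017382]), 'tau': array([ 1.48359381e-03, -7.63689065e+01, -4.34742594e+01,  6.51787687e-02,
        3.89378727e-02, -3.78477409e-06]), 'tcp_pos': array([ 175.74966281, -677.56203799,  175.42229882]), 'ee_rot': array([-1.21518626e-05,  9.91959111e-01,  1.26558770e-01, -6.49375637e-06]), 'contact_force': array([-0.28969703, -0.60247608,  0.17893408]), 'torque': array([-0.00715732,  0.02193121, -0.0201425 ]), 'gripper_width': 91.22575614059396}
```

View pics/side0.png

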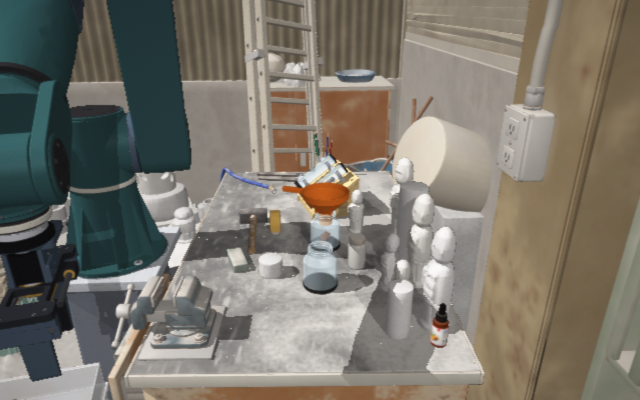

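View pics/top0.png

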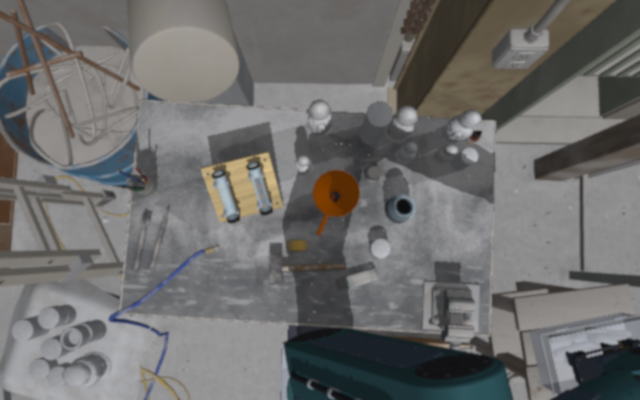

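```bash
cat > m.py <<'E'
from h import *
from scipy.optimize import least_squares
def circ(P,r=None):
    f=(lambda p:np.hypot(P[:,0]-p[0],P[:,1]-p[1])-(p[2] if r is None else r))
    x0=[*np.median(P[:,:2],0),50]
    s=least_squares(f,x0,loss="soft_l1",f_scale=2);return s.x,np.sqrt(np.mean(s.fun**2)),len(P)
for n in("top","side"):
    f=dict(np.load(n+"0.npz"));W=cloud(f);hsv=cv2.cvtColor(f["pixels"],cv2.COLOR_BGR2HSV)
    o=(hsv[...,0]<14)&(hsv[...,1]>170)&(hsv[...,2]>60)
    o&=(abs(W[...,0]-600)<150)&(abs(W[...,1])<130)&(W[...,2]>90)
    P=W[o];print(n,"orange",len(P),np.nanmax(P[:,2]),np.percentile(P[:,2],[2,50,98]))
    rim=P[P[:,2]>167]; 
    c=np.array([610,6]) 
    d=np.hypot(*(P[:,:2]-c).T)
    print(" rim",circ(P[(P[:,2]>166)&(d<76)&(d>60)]))
    h=P[d>78];print(" handle n",len(h),h.mean(0),h[:,2].min(),h[:,2].max(), "farthest",d.max())
    if len(h)>3:
        v=h[:,:2].mean(0)-c; print("  ang",np.degrees(np.arctan2(v[1],v[0])))
    # empty jar
    J=(np.hypot(W[...,0]-585,W[...,1]+204)<60)&(W[...,2]>4)
    P=W[J];print(" jar",len(P),np.histogram(P[:,2],bins=np.arange(0,130,10)))
    for a,b in((100,125),(8,72)):
        q=P[(P[:,2]>a)&(P[:,2]<b)]
        if len(q)>8: print("  ",a,b,circ(q),q.mean(0))
    ff=f["pixels"]
    if n=="top":
        cv2.imwrite("pics/topcrop.png",cv2.resize(ff[140:280,180:440],None,fx=3,fy=3,interpolation=cv2.INTER_CUBIC))
    else: cv2.imwrite("pics/sidecrop.png",cv2.resize(ff[140:310,220:430],None,fx=3.4,fy=3.4,interpolation=cv2.INTER_CUBIC))
E
python3 m.py
```

```text
top orange 181 177.8178849318257 [ 94.96969704 166.3380635  174.77836732]
 rim (array([607.83959177,   2.08380614,  65.37104773]), np.float64(2.123434938809222), 68)
 handle n 27 [513.86108944  39.67844605 170.27415532] 165.15502985603447 175.73320492705162 farthest 126.91117381798468
  ang 160.69411908342988
 jar 713 (array([128, 104,  13,  22,  11,  12,  20, 147, 109,  27,  80,  40]), array([  0,  10,  20,  30,  40,  50,  60,  70,  80,  90, 100, 110, 120]))
   100 125 (array([ 580.65347145, -204.66984724,   27.6106652 ]), np.float64(1.6830790011684265), 120) [ 581.28405426 -204.68310808  108.39705878]
   8 72 (array([ 577.50359099, -197.4143381 ,   35.36438621]), np.float64(10.08208003497829), 245) [ 579.09342161 -201.14995369   26.47413585]
side orange 1183 175.95472626237702 [119.47632761 157.49355644 173.65728289]
 rim (array([6.06220362e+02, 3.16340369e-01, 6.66565667e+01]), np.float64(2.0847139936891645), 191)
 handle n 82 [512.22844523  33.90838114 167.50204263] 159.4629511066791 173.5670214882435 farthest 127.31254549081106
  ang 164.06888060554593
 jar 1537 (array([ 82, 120, 117, 116, 114, 120, 123, 166, 199, 150, 159,  71]), array([  0,  10,  20,  30,  40,  50,  60,  70,  80,  90, 100, 110, 120]))
   100 125 (array([ 577.63639175, -208.83449933,   27.41769214]), np.float64(1.8440540157838472), 230) [ 576.94311969 -210.41306531  107.08614267]
   8 72 (array([ 577.4643751 , -206.40761433,   42.59999969]), np.float64(1.5842706000746842), 769) [ 575.5061349  -240.31638779   39.96042744]
```

Run:
```python
from h import *
for n in("top","side"):
    f=dict(np.load(n+"0.npz"));W=cloud(f)
    print(n,f["intrinsics"][0][0], W[260,480] if n=="top" else W[350,250])
    v=slice(165,215) if n=="top" else slice(150,215)
    # stand board plane
    M=(W[...,0]>540)&(W[...,0]<740)&(W[...,1]>170)&(W[...,1]<420)&(W[...,2]>15)
    P=W[M];px=f["pixels"][M];hsv=cv2.cvtColor(px[None],cv2.COLOR_BGR2HSV)[0]
    wood=(hsv[:,0]>12)&(hsv[:,0]<32)&(hsv[:,1]>70)
    Q=P[wood];print(len(P),len(Q),Q.min(0),Q.max(0))
    # ransac plane
    rng=np.random.default_rng(0);best=0
    for _ in range(400):
        a,b,c=Q[rng.choice(len(Q),3,False)];nn=np.cross(b-a,c-a);L=np.linalg.norm(nn)
        if L<100: continue
        nn/=L;k=abs((Q-a)@nn)<3
        if k.sum()>best: best=k.sum();bk=k
    I=Q[bk];c=I.mean(0);nn=np.linalg.svd(I-c)[2][2];nn*=np.sign(nn[2])
    print(" plane",best,c,nn,"tilt",np.degrees(np.arccos(nn[2])),"yaw upslope",np.degrees(np.arctan2(-nn[1],-nn[0])))
    rect=cv2.minAreaRect(I[:,:2].astype(np.float32));print(rect)
```

```text
top 477.43932179977213 [ 420.84276743 -470.22854913   -1.7355158 ]
3902 2268 [541.02897695 171.14966774  17.93660516] [731.37319718 402.9351371  166.22207104]
 plane 1560 [641.95774273 282.62643802  88.47636972] [-0.56024327 -0.14208166  0.81605164] tilt 35.30852120375639 yaw upslope 14.230591051180129
((630.6332397460938, 283.9986572265625), (157.95643615722656, 205.7982177734375), 14.854976654052734)
side 465.1064007415501 [ 418.36961969 -438.21947314   -2.4473128 ]
1355 495 [541.14101735 171.73737473  15.27475521] [730.0504286  393.68777217 171.4537604 ]
 plane 228 [658.59940801 261.2679769   99.02683727] [-0.55316221 -0.15045521  0.81937464] tilt 34.97775823349961 yaw upslope 15.215853418853152
((628.1261596679688, 275.189453125), (158.81729125976562, 204.6193084716797), 14.858003616333008)
```

View pics/topcrop.png

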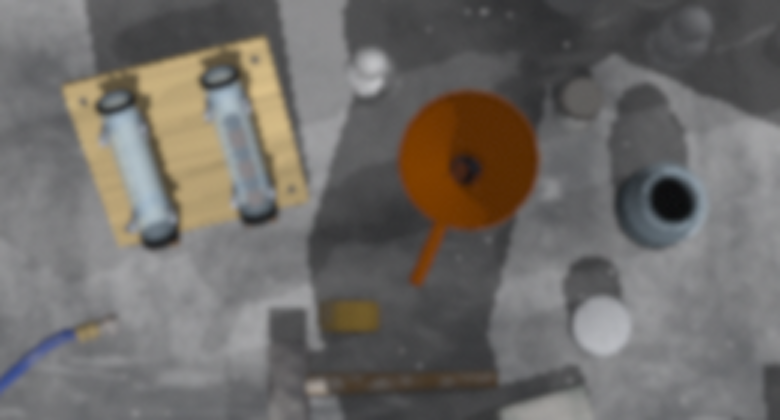

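View pics/sidecrop.png

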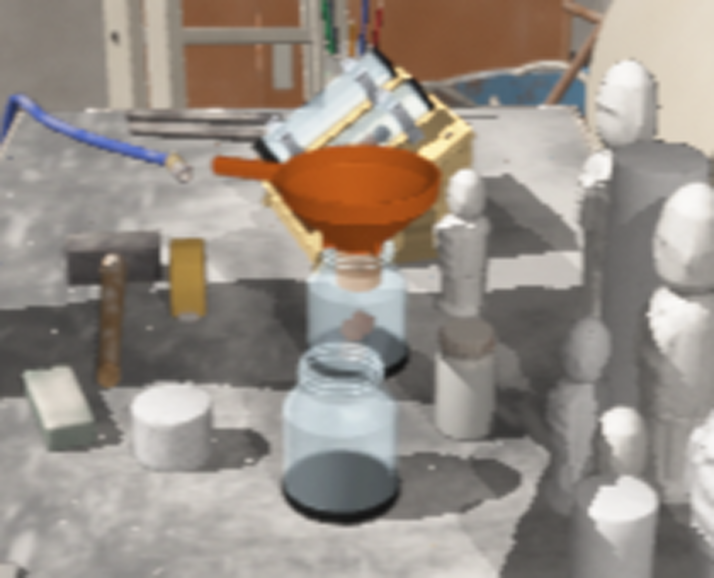

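```bash
cat > rel.py <<'E'
import sys,json
from h import *
def rel(pos,Rt,s=None):
    s=s or observe();R0=rot(s["ee_rot"])
    d=R0.inv().apply(np.array(pos)-s["tcp_pos"])/10
    w=np.degrees((R0.inv()*Rt).as_rotvec())
    print("x %.2f y %.2f z %.2f  wx %.2f wy %.2f wz %.2f | rows %.1f t=%.1f"%(*d,*w,max(np.linalg.norm(d)/4.17,np.linalg.norm(w)/7.16),s["t"]))
def down(yaw):  # tool down, tool x at heading yaw deg
    return R.from_matrix(np.array([[np.cos(np.radians(yaw)),np.sin(np.radians(yaw)),0],[np.sin(np.radians(yaw)),-np.cos(np.radians(yaw)),0],[0,0,-1]]).T.T)
E
python3 - <<'E'
from rel import *
print(down(14.5).as_matrix())
rel([500,-400,300],down(-5))
E
```

```text
[[ 0.96814764  0.25038     0.        ]
 [ 0.25038    -0.96814764  0.        ]
 [ 0.          0.         -1.        ]]
x 38.36 y -18.73 z -12.46  wx -0.00 wy 0.00 wz 19.54 | rows 10.7 t=1.3
```

```bash
python3 -m crank '[{"x":38.4,"y":-18.7,"z":-12.5,"wz":19.5,"grip":0.6},{"x":38.4,"y":-18.7,"z":-12.5,"wz":19.5,"grip":0.6},{"x":38.4,"y":-18.7,"z":-12.5,"wz":19.5,"grip":0.6},{"x":38.4,"y":-18.7,"z":-12.5,"wz":19.5,"grip":0.6},{"x":38.4,"y":-18.7,"z":-12.5,"wz":19.5,"grip":0.6},{"x":38.4,"y":-18.7,"z":-12.5,"wz":19.5,"grip":0.6},{"x":38.4,"y":-18.7,"z":-12.5,"wz":19.5,"grip":0.6},{"x":38.4,"y":-18.7,"z":-12.5,"wz":19.5,"grip":0.6}]'
python3 - <<'E'
from rel import *
s=observe();print(s["qpos"],s["tcp_pos"],s["ee_rot"])
rel([509,39,230],down(-21))
E
```

```text
[-1.35029201e+00  3.78875916e-01  1.73425306e+00 -1.24445653e-05
  1.02848909e+00 -3.32874218e-02] [ 175.74966281 -677.56203799  175.42229882] [-1.21518626e-05  9.91959111e-01  1.26558770e-01 -6.49375637e-06]
x 50.25 y -60.99 z -5.46  wx -0.00 wy 0.00 wz 35.54 | rows 19.0 t=1.3invalid input
```

```bash
python3 -m crank '[{"wx":0,"wy":0,"wz":19.5,"x":38.4,"y":-18.7,"z":-12.5,"grip":0.6},{"wx":0,"wy":0,"wz":19.5,"x":38.4,"y":-18.7,"z":-12.5,"grip":0.6},{"wx":0,"wy":0,"wz":19.5,"x":38.4,"y":-18.7,"z":-12.5,"grip":0.6},{"wx":0,"wy":0,"wz":19.5,"x":38.4,"y":-18.7,"z":-12.5,"grip":0.6},{"wx":0,"wy":0,"wz":19.5,"x":38.4,"y":-18.7,"z":-12.5,"grip":0.6},{"wx":0,"wy":0,"wz":19.5,"x":38.4,"y":-18.7,"z":-12.5,"grip":0.6},{"wx":0,"wy":0,"wz":19.5,"x":38.4,"y":-18.7,"z":-12.5,"grip":0.6},{"wx":0,"wy":0,"wz":19.5,"x":38.4,"y":-18.7,"z":-12.5,"grip":0.6}]'
python3 - <<'E'
from rel import *
s=observe();print(s["qpos"],s["tcp_pos"],s["ee_rot"])
rel([509,39,230],down(-21))
E
```

```text
t: 1.97
tcp_pos: [420.2, -468.3, 269.8]
ee_rot: [0.0, 0.999, -0.043, 0.0]
contact_force: [0.5, -0.9, -0.7]
gripper_width: 54.8
[-8.76493919e-01  1.71358024e-01  1.81884572e+00  3.08919530e-06
  1.15105141e+00  7.80944692e-01] [ 420.1979033  -468.26843785  269.83944137] [ 1.23937538e-04  9.99061745e-01 -4.33082211e-02  1.14533213e-04]
x 4.46 y -51.31 z 3.97  wx 0.01 wy -0.02 wz 16.04 | rows 12.4 t=2.0
```

```bash
python3 -m crank '[{"wx":0,"wy":0,"wz":16,"x":4.5,"y":-51.3,"z":4,"grip":0.6},{"wx":0,"wy":0,"wz":16,"x":4.5,"y":-51.3,"z":4,"grip":0.6},{"wx":0,"wy":0,"wz":16,"x":4.5,"y":-51.3,"z":4,"grip":0.6},{"wx":0,"wy":0,"wz":16,"x":4.5,"y":-51.3,"z":4,"grip":0.6},{"wx":0,"wy":0,"wz":16,"x":4.5,"y":-51.3,"z":4,"grip":0.6},{"wx":0,"wy":0,"wz":16,"x":4.5,"y":-51.3,"z":4,"grip":0.6},{"wx":0,"wy":0,"wz":16,"x":4.5,"y":-51.3,"z":4,"grip":0.6},{"wx":0,"wy":0,"wz":16,"x":4.5,"y":-51.3,"z":4,"grip":0.6}]'
python3 - <<'E'
from rel import *
s=observe();print(s["qpos"])
rel([509,39,230],down(-21))
E
```

```text
t: 2.63
tcp_pos: [477.1, -140.7, 243.9]
ee_rot: [0.0, 0.983, -0.182, 0.0]
contact_force: [0.7, -1.7, 0.4]
gripper_width: 55.0
[-3.33481028e-01 -3.43109322e-02  2.08858973e+00 -1.68859963e-04
  1.08631226e+00  1.60358081e+00]
x -3.45 y -17.92 z 1.39  wx 0.01 wy -0.06 wz 0.02 | rows 4.4 t=2.6
```

```bash
python3 -m crank '[{"wx":0,"wy":0,"wz":0,"x":-3.5,"y":-17.9,"z":1.4,"grip":0.6},{"wx":0,"wy":0,"wz":0,"x":-3.5,"y":-17.9,"z":1.4,"grip":0.6},{"wx":0,"wy":0,"wz":0,"x":-3.5,"y":-17.9,"z":1.4,"grip":0.6},{"wx":0,"wy":0,"wz":0,"x":-3.5,"y":-17.9,"z":1.4,"grip":0.6},{"wx":0,"wy":0,"wz":0,"x":-3.5,"y":-17.9,"z":1.4,"grip":0.6},{"wx":0,"wy":0,"wz":0,"x":-3.5,"y":-17.9,"z":1.4,"grip":0.6}]'
python3 - <<'E'
from rel import *
s=observe();print(s["qpos"])
rel([509,39,146],down(-21))
f=grab_frame("side");cv2.imwrite("pics/side1.png",cv2.resize(f["pixels"][100:310,180:430],None,fx=3,fy=3))
np.savez("side1.npz",**{k:f[k] for k in("pixels","z_map","intrinsics","R","t")})
for p in ([509,39,230],[509,39,165]): print(proj(f,p))
E
```

```text
t: 3.13
tcp_pos: [508.7, 42.2, 229.7]
ee_rot: [-0.0, 0.984, -0.18, 0.0]
contact_force: [-0.1, -0.4, -0.4]
gripper_width: 54.9
[ 3.71296585e-02  6.33383304e-03  2.07646450e+00 -1.16128941e-04
  1.05799946e+00  1.97075529e+00]
x 0.14 y 0.29 z 8.37  wx -0.01 wy -0.04 wz 0.21 | rows 2.0 t=3.1
[289.77777508 167.81429745]
[290.34812826 189.14362837]
```

View pics/side1.png

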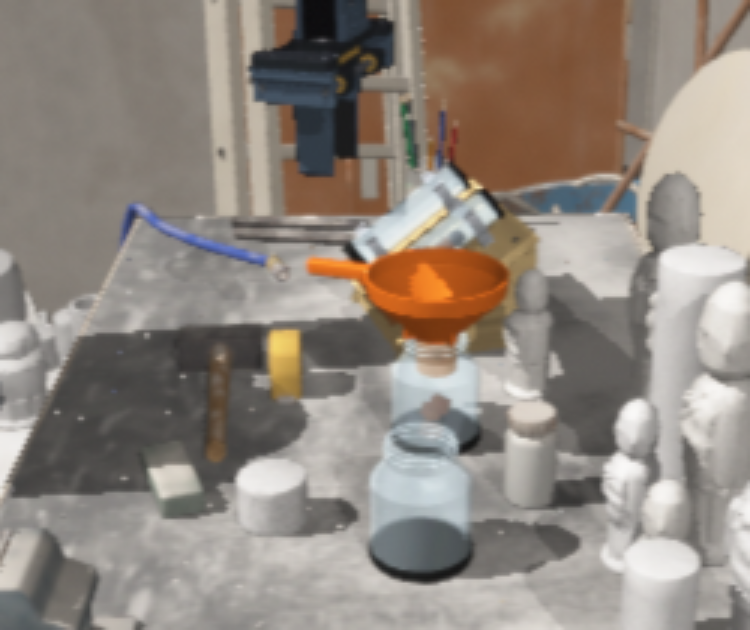

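Run:
```python
from h import *
f=dict(np.load("side1.npz"));W=cloud(f)
M=(abs(W[...,0]-509)<120)&(abs(W[...,1]-40)<150)&(W[...,2]>185)&(W[...,2]<420)
P=W[M]
for z in range(190,330,8):
    q=P[(P[:,2]>=z)&(P[:,2]<z+8)]
    if len(q): print(z,len(q),q.min(0).round(),q.max(0).round())
```

```text
262 15 [486.   8. 267.] [534.  72. 270.]
270 56 [480.  -3. 270.] [534.  72. 278.]
278 54 [478.  -0. 278.] [534.  70. 286.]
286 59 [478.  -2. 286.] [534.  71. 294.]
294 55 [479.  -2. 294.] [534.  70. 302.]
302 58 [479.  -4. 302.] [534.  70. 310.]
310 55 [479.  -4. 310.] [534.  69. 318.]
318 63 [477.  -3. 318.] [535.  72. 326.]
326 50 [477.  -5. 326.] [538.  81. 334.]
```

```bash
python3 - <<'E'
from h import *
f=dict(np.load("side0.npz"));W=cloud(f)
M=(abs(W[...,0]-176)<150)&(abs(W[...,1]+677)<150)&(W[...,2]>100)&(W[...,2]<420)
P=W[M]
for z in range(100,340,8):
    q=P[(P[:,2]>=z)&(P[:,2]<z+8)]
    if len(q): print(z,len(q),q.min(0).round(),q.max(0).round())
f=dict(np.load("side1.npz"));W=cloud(f)
M=(abs(W[...,0]-509)<120)&(abs(W[...,1]-40)<150)&(W[...,2]>240)&(W[...,2]<520)
P=W[M]
for z in range(326,430,8):
    q=P[(P[:,2]>=z)&(P[:,2]<z+8)]
    if len(q): print(z,len(q),q.min(0).round(),q.max(0).round())
E
python3 -c "
import cv2;i=cv2.imread('pics/side0.png')[150:400,0:160];cv2.imwrite('pics/g0.png',cv2.resize(i,None,fx=3,fy=2.4))"
```

```text
100 36 [ 201. -660.  100.] [ 210. -617.  107.]
108 45 [ 201. -665.  108.] [ 212. -617.  116.]
116 54 [ 201. -677.  116.] [ 214. -617.  124.]
124 62 [ 201. -685.  124.] [ 216. -618.  132.]
132 2010 [  65. -693.  132.] [ 217. -617.  140.]
140 512 [  68. -693.  140.] [ 215. -619.  142.]
172 1 [ 140. -726.  179.] [ 140. -726.  179.]
180 2 [ 138. -728.  180.] [ 140. -727.  181.]
204 1 [ 200. -723.  212.] [ 200. -723.  212.]
212 140 [ 165. -735.  212.] [ 205. -621.  220.]
220 191 [ 171. -736.  220.] [ 206. -622.  228.]
228 195 [ 172. -736.  228.] [ 206. -620.  236.]
236 180 [ 173. -737.  236.] [ 207. -619.  244.]
244 186 [ 173. -737.  244.] [ 206. -619.  252.]
252 206 [ 173. -739.  252.] [ 207. -619.  260.]
260 185 [ 168. -739.  260.] [ 207. -620.  268.]
268 214 [ 145. -739.  268.] [ 207. -622.  276.]
276 41 [ 146. -739.  276.] [ 204. -625.  284.]
284 53 [ 171. -762.  284.] [ 229. -623.  292.]
292 425 [ 170. -763.  292.] [ 232. -592.  300.]
300 586 [ 148. -763.  300.] [ 232. -590.  308.]
308 573 [ 148. -767.  308.] [ 233. -590.  316.]
316 454 [ 154. -767.  316.] [ 234. -583.  324.]
324 782 [ 162. -769.  324.] [ 233. -586.  332.]
332 1634 [ 154. -768.  332.] [ 233. -584.  340.]
326 50 [477.  -5. 326.] [538.  81. 334.]
334 7 [507.  -5. 334.] [544.  84. 342.]
342 55 [445. -49. 343.] [570. 101. 350.]
350 133 [445. -49. 350.] [570. 105. 358.]
358 163 [445. -52. 358.] [570. 110. 366.]
366 144 [443. -53. 366.] [571. 108. 374.]
374 132 [441. -55. 374.] [570. 105. 382.]
382 299 [444. -57. 382.] [571. 118. 390.]
390 71 [470. -23. 390.] [547.  82. 398.]
398 77 [482.  17. 398.] [545.  80. 406.]
406 76 [482.  16. 406.] [545.  81. 414.]
414 70 [482.  17. 414.] [545.  84. 422.]
422 70 [483.  17. 422.] [545.  82. 430.]
```

View pics/g0.png

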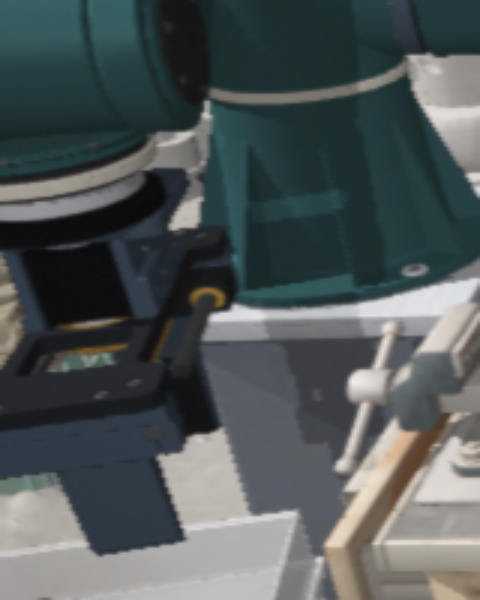

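```bash
python3 -m crank '[{"wx":0,"wy":0,"wz":0.2,"x":0.1,"y":0.3,"z":4,"grip":0.6},{"wx":0,"wy":0,"wz":0.2,"x":0.1,"y":0.3,"z":8,"grip":0.6},{"wx":0,"wy":0,"wz":0.2,"x":0.1,"y":0.3,"z":10,"grip":0.6},{"wx":0,"wy":0,"wz":0.2,"x":0.1,"y":0.3,"z":12,"grip":0.6},{"wx":0,"wy":0,"wz":0.2,"x":0.1,"y":0.3,"z":12,"grip":0.6},{"wx":0,"wy":0,"wz":0.2,"x":0.1,"y":0.3,"z":12,"grip":0.6}]'
python3 - <<'E'
from rel import *
for n in("side","top"):
    f=grab_frame(n);a=f["pixels"][130:270,240:400] if n=="side" else f["pixels"][130:290,240:440]
    cv2.imwrite(f"pics/{n}2.png",cv2.resize(a,None,fx=4,fy=3.5,interpolation=cv2.INTER_CUBIC))
    W=cloud(f)
    M=(abs(W[...,0]-509)<60)&(abs(W[...,1]-40)<60)&(W[...,2]>120)&(W[...,2]<230)
    b=f["pixels"].astype(int);M&=(b[...,2]<b[...,0]+10)
    P=W[M]; print(n,len(P),len(P) and (P.min(0),P.max(0)))
E
```

```text
t: 3.68
tcp_pos: [508.0, 36.5, 109.6]
ee_rot: [0.0, 0.983, -0.183, -0.0]
contact_force: [0.5, 0.5, -0.2]
gripper_width: 54.9
side 345 (array([477.02290622,  -9.79713298, 145.74904894]), array([568.93861184,  97.53486408, 229.80117091]))
top 0 0
```

View pics/side2.png

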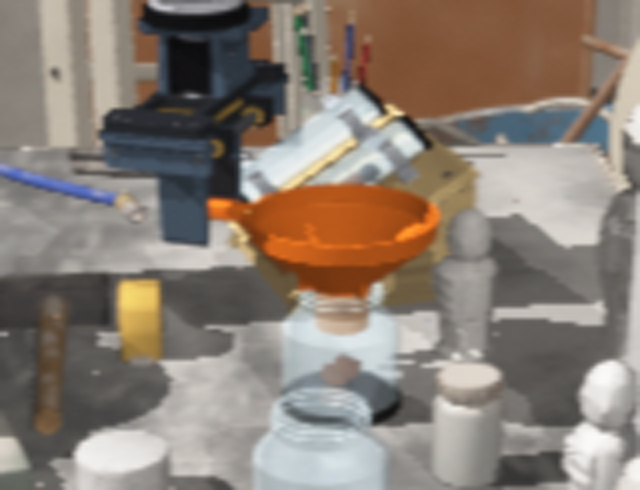

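View pics/top2.png

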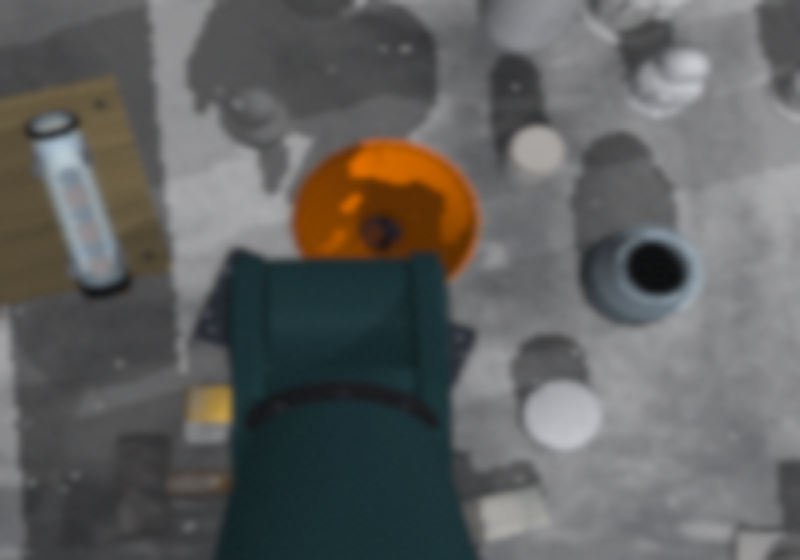

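```bash
python3 -m crank '[{"wx":0,"wy":0,"wz":0,"x":0,"y":0,"z":0,"grip":0.25},{"wx":0,"wy":0,"wz":0,"x":0,"y":0,"z":0,"grip":0.22},{"wx":0,"wy":0,"wz":0,"x":0,"y":0,"z":0,"grip":0.18},{"wx":0,"wy":0,"wz":0,"x":0,"y":0,"z":0,"grip":0.14},{"wx":0,"wy":0,"wz":0,"x":0,"y":0,"z":0,"grip":0},{"wx":0,"wy":0,"wz":0,"x":0,"y":0,"z":0,"grip":0},{"wx":0,"wy":0,"wz":0,"x":0,"y":0,"z":0,"grip":0}]'
```

```text
t: 4.37
tcp_pos: [509.4, 36.9, 111.2]
ee_rot: [-0.0, 0.983, -0.183, 0.001]
contact_force: [-0.0, 0.7, 0.4]
gripper_width: 13.9
```

```bash
python3 - <<'E'
from rel import *
rel([481+0,-168,180],down(-21))
s=observe();q=s["qpos"];print(q)
D=[(.378876,1.734253,700.0,175.42),(.171358,1.818846,629.17,269.84),(-.0343109,2.0885897,np.hypot(477.1,140.7),243.9),(.0063338,2.0764645,np.hypot(508.7,42.2),229.7),(q[1],q[2],np.hypot(*s["tcp_pos"][:2]),s["tcp_pos"][2])]
A=[];b=[]
for q2,q3,r,z in D:
    t=q2+q3
    A.append([1,0,np.sin(q2),np.sin(t),np.cos(t)]);b.append(r)
    A.append([0,1,np.cos(q2),np.cos(t),-np.sin(t)]);b.append(z)
x,res,rk,sv=np.linalg.lstsq(np.array(A),np.array(b),rcond=None);print(x,res,rk,sv,np.array(A)@x-b)
E
python3 -m crank '[{"wx":0,"wy":0,"wz":0,"x":0,"y":0,"z":-2,"grip":0},{"wx":0,"wy":0,"wz":0,"x":0,"y":0,"z":-5,"grip":0},{"wx":0,"wy":0,"wz":0,"x":0,"y":0,"z":-8,"grip":0},{"wx":0,"wy":0,"wz":0,"x":0,"y":0,"z":-8,"grip":0},{"wx":0,"wy":0,"wz":0,"x":0,"y":0,"z":-8,"grip":0},{"wx":0,"wy":0,"wz":0,"x":0,"y":0,"z":-8,"grip":0}]'
python3 - <<'E'
from rel import *
rel([481+0,-168,190],down(-21))
for n in("side","top"):
    f=grab_frame(n);a=f["pixels"][130:270,240:400] if n=="side" else f["pixels"][130:290,240:440]
    cv2.imwrite(f"pics/{n}3.png",cv2.resize(a,None,fx=4,fy=3.5,interpolation=cv2.INTER_CUBIC))
E
```

```text
x 4.72 y 20.14 z -6.88  wx -0.03 wy -0.14 wz -0.04 | rows 5.2 t=4.4
[ 2.69676090e-02  1.75001464e-01  2.14600344e+00 -6.98491635e-04
  8.18188185e-01  1.96546362e+00]
[  1.09088396   9.77830899 549.5258853  602.57887302  39.4840358 ] [0.03681928] 5 [3.85988048 3.15733076 0.26761132 0.17681198 0.17235671] [ 0.0814881   0.08173885 -0.09874641 -0.02795691 -0.01698205  0.00432153
  0.0873467  -0.04518382 -0.05310634 -0.01291965]
t: 4.87
tcp_pos: [508.6, 36.9, 190.4]
ee_rot: [0.0, 0.983, -0.183, 0.001]
contact_force: [0.3, -0.1, -1.2]
gripper_width: 13.9
x 4.78 y 20.12 z 0.04  wx -0.01 wy -0.09 wz -0.04 | rows 5.0 t=4.9
```

View pics/side3.png

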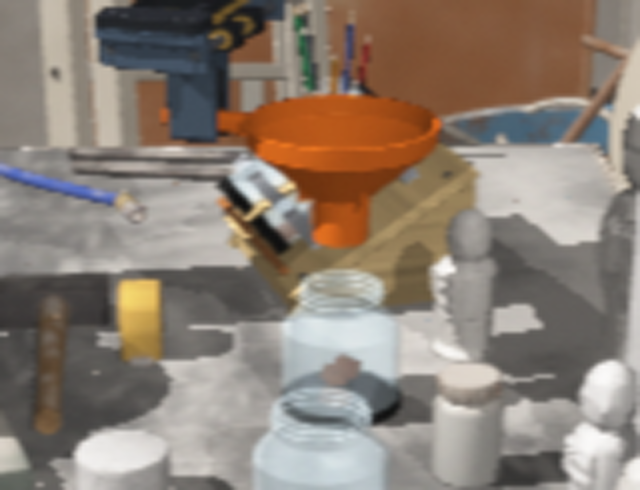

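```bash
python3 -m crank '[{"wx":0,"wy":0,"wz":0,"x":1,"y":3,"z":0,"grip":0},{"wx":0,"wy":0,"wz":0,"x":2,"y":7,"z":0,"grip":0},{"wx":0,"wy":0,"wz":0,"x":3,"y":11,"z":0,"grip":0},{"wx":0,"wy":0,"wz":0,"x":4,"y":15,"z":0,"grip":0},{"wx":0,"wy":0,"wz":0,"x":4.8,"y":18.5,"z":0,"grip":0},{"wx":0,"wy":0,"wz":0,"x":4.8,"y":20.1,"z":0,"grip":0},{"wx":0,"wy":0,"wz":0,"x":4.8,"y":20.1,"z":0,"grip":0},{"wx":0,"wy":0,"wz":0,"x":4.8,"y":20.1,"z":0,"grip":0}]'
cat > fun.py <<'E'
from rel import *
from scipy.optimize import least_squares
import sys
tag=sys.argv[1]
def circ(P,r):
    s=least_squares(lambda p:np.hypot(P[:,0]-p[0],P[:,1]-p[1])-r,P[:,:2].mean(0),loss="soft_l1",f_scale=2);return s.x.round(1),round(float(np.sqrt(np.mean(s.fun**2))),1),len(P)
def plane(Q):
    for _ in range(4):
        c=Q.mean(0);n=np.linalg.svd(Q-c)[2][2];d=abs((Q-c)@n);Q=Q[d<max(2.5,1.5*np.median(d))]
    n=n*np.sign(n[2]);return n.round(3),len(Q)
for n in("side","top"):
    f=grab_frame(n);a=f["pixels"][130:270,240:400] if n=="side" else f["pixels"][130:290,240:440]
    cv2.imwrite(f"pics/{n}{tag}.png",cv2.resize(a,None,fx=4,fy=3.5,interpolation=cv2.INTER_CUBIC))
    np.savez(f"{n}{tag}.npz",**{k:f[k] for k in("pixels","z_map","intrinsics","R","t")})
    W=cloud(f);b=f["pixels"];hsv=cv2.cvtColor(b,cv2.COLOR_BGR2HSV)
    o=(hsv[...,0]<14)&(hsv[...,1]>170)&(hsv[...,2]>60)&(abs(W[...,0]-560)<200)&(abs(W[...,1]+100)<260)&(W[...,2]>90)
    P=W[o];zt=np.percentile(P[:,2],98)
    c=circ(P[P[:,2]>zt-7],67);d=np.hypot(*(P[:,:2]-c[0]).T)
    c=circ(P[(P[:,2]>zt-10)&(d<73)&(d>61)],67);d=np.hypot(*(P[:,:2]-c[0]).T)
    rimo=P[(d>66)&(d<73)&(P[:,2]>zt-14)]
    up=P[(d<72)&(P[:,2]>zt-5)]
    print(n,"top z",zt.round(1),"rim",c,"spout end",P[d<30][:,2].min().round(1) if (d<30).any() else None,"rim plane",plane(up))
    sp=P[(d<30)&(P[:,2]<zt-66)]
    if n=="side" and len(sp)>10: print("  spout",circ(sp,20.3))
    J=(np.hypot(W[...,0]-579,W[...,1]+206)<60)&(W[...,2]>4)&~o
    P=W[J]
    q=P[(P[:,2]>100)&(P[:,2]<118)]
    if len(q)>8: print("  neck",circ(q,28.5))
    q=P[(P[:,2]>8)&(P[:,2]<70)]
    if len(q)>8 and n=="side": print("  body",circ(q,43))
E
python3 fun.py 4
```

```text
t: 5.63
tcp_pos: [480.0, -168.4, 188.7]
ee_rot: [0.0, 0.983, -0.184, -0.001]
contact_force: [-0.4, -0.3, -1.2]
gripper_width: 13.3
side top z 250.3 rim (array([ 576. , -207.2]), 1.9, 473) spout end 150.8 rim plane (array([0.005, 0.005, 1.   ]), 225)
  spout (array([ 575.7, -205.3]), 1.5, 171)
  neck (array([ 577.5, -208.6]), 2.1, 236)
  body (array([ 577.6, -205.9]), 1.6, 746)
top top z 500.7 rim (array([ 497.7, -175.6]), 0.3, 10) spout end None rim plane (array([0.536, 0.844, 0.021]), 9)
```

View pics/side4.png

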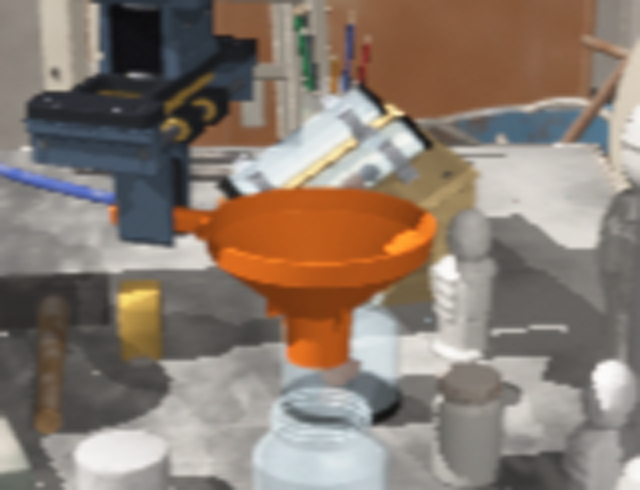

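View pics/top4.png

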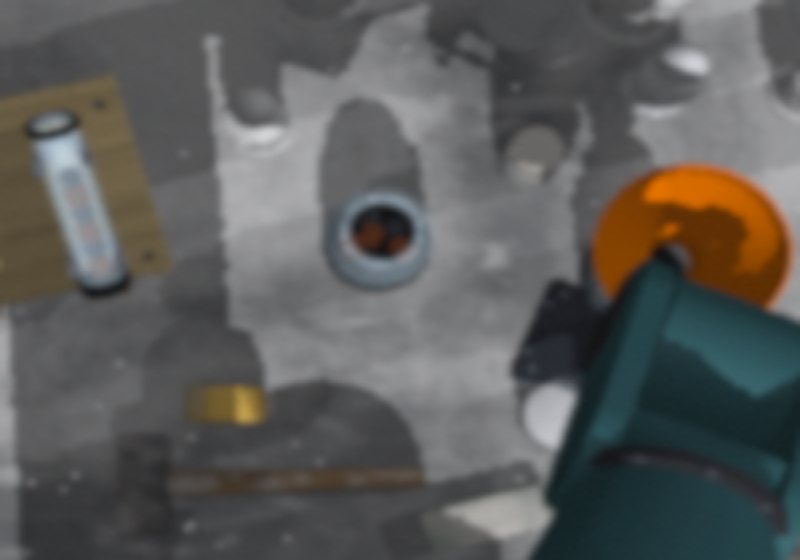

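```bash
python3 -m crank '[{"wx":0,"wy":0,"wz":0,"x":0.2,"y":-0.1,"z":0,"grip":0},{"wx":0,"wy":0,"wz":0,"x":0.2,"y":-0.1,"z":2,"grip":0},{"wx":0,"wy":0,"wz":0,"x":0.2,"y":-0.1,"z":3.3,"grip":0},{"wx":0,"wy":0,"wz":0,"x":0.2,"y":-0.1,"z":4.2,"grip":0},{"wx":0,"wy":0,"wz":0,"x":0.2,"y":-0.1,"z":5,"grip":0},{"wx":0,"wy":0,"wz":0,"x":0.2,"y":-0.1,"z":5,"grip":0}]'
python3 fun.py 5
```

```text
t: 6.23
tcp_pos: [482.2, -166.2, 137.7]
ee_rot: [-0.0, 0.983, -0.182, -0.002]
contact_force: [-0.6, 0.3, -1.6]
gripper_width: 13.6
side top z 199.4 rim (array([ 578.5, -205.1]), 1.9, 463) spout end 106.6 rim plane (array([0.005, 0.003, 1.   ]), 219)
  spout (array([ 577.9, -202.7]), 1.5, 134)
  neck (array([ 577.7, -207.5]), 3.3, 169)
  body (array([ 577.6, -205.9]), 1.5, 741)
top top z 455.4 rim (array([ 500.1, -174.4]), 0.3, 8) spout end None rim plane (array([0.446, 0.607, 0.657]), 5)
  neck (array([ 573.4, -192. ]), 2.7, 16)
```

View pics/side5.png

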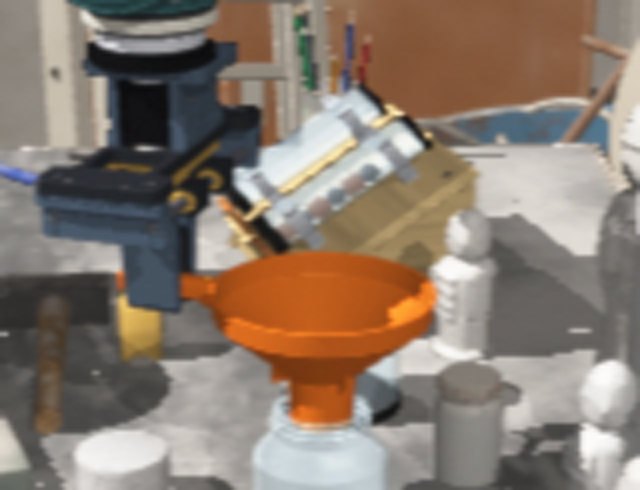

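```bash
python3 -m crank '[{"wx":0,"wy":0,"wz":0,"x":0.05,"y":0.2,"z":0.2,"grip":0},{"wx":0,"wy":0,"wz":0,"x":0.05,"y":0.2,"z":0.9,"grip":0},{"wx":0,"wy":0,"wz":0,"x":0.05,"y":0.2,"z":1.6,"grip":0},{"wx":0,"wy":0,"wz":0,"x":0.05,"y":0.2,"z":2.2,"grip":0},{"wx":0,"wy":0,"wz":0,"x":0.05,"y":0.2,"z":2.5,"grip":0},{"wx":0,"wy":0,"wz":0,"x":0.05,"y":0.2,"z":2.6,"grip":0},{"wx":0,"wy":0,"wz":0,"x":0.05,"y":0.2,"z":2.6,"grip":0}]'
python3 fun.py 6
```

```text
t: 6.92
tcp_pos: [482.5, -168.8, 112.9]
ee_rot: [-0.0, 0.983, -0.182, -0.001]
contact_force: [0.2, -0.0, -0.7]
gripper_width: 13.6
side top z 174.6 rim (array([ 578.6, -207.6]), 2.0, 445) spout end 107.0 rim plane (array([0.003, 0.001, 1.   ]), 217)
  neck (array([ 577.5, -207.1]), 2.9, 143)
  body (array([ 577.5, -205.8]), 1.6, 749)
top top z 433.8 rim (array([ 498.5, -176.1]), 0.4, 8) spout end None rim plane (array([-0.595, -0.804,  0.02 ]), 5)
  neck (array([ 573.6, -200.3]), 5.0, 75)
```

View pics/side6.png

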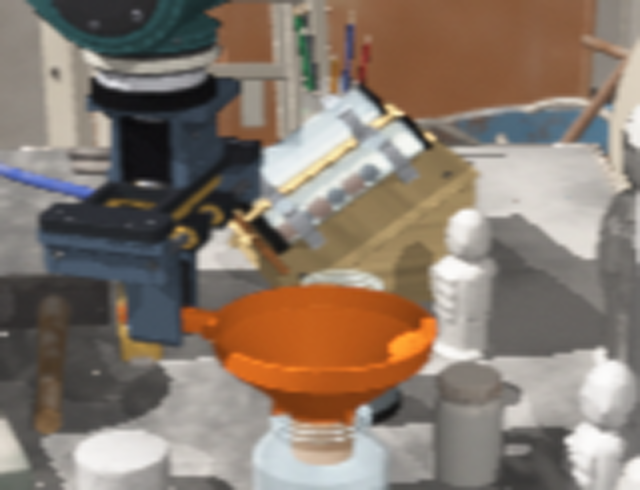

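```bash
python3 -m crank '[{"wx":0,"wy":0,"wz":0,"x":0,"y":0.1,"z":0.15,"grip":0},{"wx":0,"wy":0,"wz":0,"x":0,"y":0.1,"z":0.15,"grip":0},{"wx":0,"wy":0,"wz":0,"x":0,"y":0.1,"z":0.15,"grip":0.25},{"wx":0,"wy":0,"wz":0,"x":0,"y":0.1,"z":0.15,"grip":0.5},{"wx":0,"wy":0,"wz":0,"x":0,"y":0.1,"z":0.15,"grip":0.5},{"wx":0,"wy":0,"wz":0,"x":0,"y":0.1,"z":0.15,"grip":0.5},{"wx":0,"wy":0,"wz":0,"x":0,"y":0.1,"z":-3,"grip":0.5},{"wx":0,"wy":0,"wz":0,"x":0,"y":0.1,"z":-6,"grip":0.5}]'
python3 fun.py 7
```

```text
t: 7.68
tcp_pos: [481.4, -169.4, 173.0]
ee_rot: [-0.0, 0.983, -0.182, -0.002]
contact_force: [1.0, 0.8, 1.7]
gripper_width: 45.5
side top z 173.8 rim (array([ 577.9, -208.5]), 1.9, 459) spout end 109.0 rim plane (array([-0.   ,  0.002,  1.   ]), 217)
  neck (array([ 577.7, -207. ]), 2.8, 135)
  body (array([ 577.7, -205.9]), 1.5, 739)
top top z 501.3 rim (array([ 501.6, -178.8]), 0.3, 8) spout end None rim plane (array([0.459, 0.889, 0.003]), 5)
  neck (array([ 572.5, -205.8]), 3.9, 66)
```

View pics/side7.png

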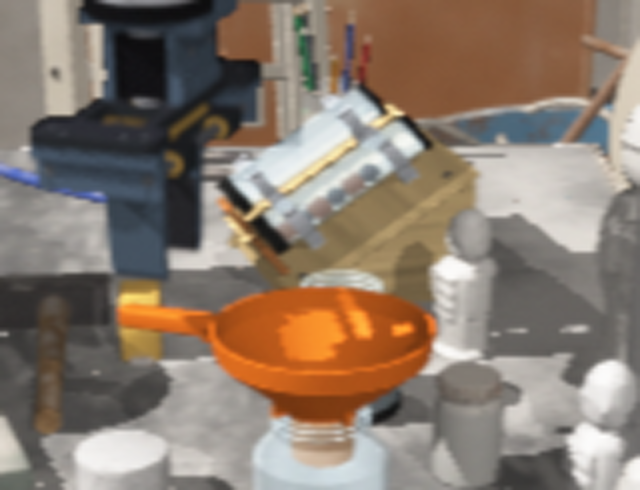

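```bash
cat > tube.py <<'E'
from rel import *
import sys
yaw=np.radians(14.8);el=np.radians(35)
U=np.array([np.cos(el)*np.cos(yaw),np.cos(el)*np.sin(yaw),np.sin(el)]);Y=np.array([-np.sin(yaw),np.cos(yaw),0]);N=np.cross(U,Y)
B=np.array([U,Y,N]) # rows
if __name__=="__main__":
  for n in("top0","side6","side7","top7"):
    f=dict(np.load(n+".npz"));W=cloud(f)
    b=f["pixels"];hsv=cv2.cvtColor(b,cv2.COLOR_BGR2HSV)
    M=(W[...,0]>500)&(W[...,0]<760)&(W[...,1]>160)&(W[...,1]<420)&(W[...,2]>15)
    P=W[M]@B.T;h=hsv[M]
    wood=(h[:,0]>12)&(h[:,0]<32)&(h[:,1]>70)
    # board n offset
    hist,e=np.histogram(P[wood][:,2],bins=np.arange(-400,0,2));k=hist.argmax();n0=np.median(P[wood][abs(P[wood][:,2]-e[k]-1)<4][:,2])
    I=P[wood&(abs(P[:,2]-n0)<4)];print(n,"board n0",n0.round(1),"u",np.percentile(I[:,0],[1,99]).round(1),"y",np.percentile(I[:,1],[1,99]).round(1),len(I))
    T=P[(P[:,2]>n0+22)&(P[:,2]<n0+60)]
    for nm,lo,hi in(("right",0,0),):
        pass
    c=np.median(I[:,1]);
    for s,nm in((-1,"charge"),(1,"spare")):
        ymid=(np.percentile(I[:,1],1)+np.percentile(I[:,1],99))/2+52*s
        t=T[abs(T[:,1]-ymid)<32]
        if len(t)<20: continue
        from scipy.optimize import least_squares
        g=lambda p:np.hypot(t[:,1]-p[0],t[:,2]-p[1])-19
        s_=least_squares(g,[ymid,n0+35],loss="soft_l1",f_scale=1.5)
        print("  ",nm,"ymid",ymid.round(1),"fit y,n",s_.x.round(1),"off board",(s_.x[1]-n0).round(1),"u range",np.percentile(t[:,0],[1,99]).round(1),len(t), "rms",np.sqrt(np.mean(s_.fun**2)).round(1))
        # yaw slope: top ridge lateral median vs u
        r=t[t[:,2]>n0+35]
        A=np.c_[r[:,0]-r[:,0].mean(),np.ones(len(r))];print("   lateral slope",np.linalg.lstsq(A,r[:,1],rcond=None)[0].round(3))
E
python3 tube.py
python3 - <<'E'
from h import *
f=dict(np.load("side7.npz"));cv2.imwrite("pics/stand_s.png",cv2.resize(f["pixels"][140:225,285:370],None,fx=7,fy=7,interpolation=cv2.INTER_CUBIC))
f=dict(np.load("top7.npz"));cv2.imwrite("pics/stand_t.png",cv2.resize(f["pixels"][140:235,190:295],None,fx=6,fy=6,interpolation=cv2.INTER_CUBIC))
E
```

```text
top0 board n0 -325.1 u [511.2 699.4] y [ 11.6 214.5] 1897
   charge ymid 61.1 fit y,n [  62.5 -289.5] off board 35.6 u range [525.4 688.5] 689 rms 2.9
   lateral slope [-0.    61.752]
   spare ymid 165.1 fit y,n [ 166.7 -289.8] off board 35.3 u range [524.5 688.4] 712 rms 3.0
   lateral slope [5.00000e-03 1.64757e+02]
side6 board n0 -321.9 u [506.6 696.1] y [  6.6 191.1] 692
   charge ymid 46.8 fit y,n [  62.3 -286.7] off board 35.2 u range [514.4 684.3] 588 rms 3.5
   lateral slope [-1.3000e-02  5.0956e+01]
   spare ymid 150.8 fit y,n [ 165.9 -286.9] off board 35.0 u range [523.5 685.3] 404 rms 3.4
   lateral slope [3.00000e-02 1.54094e+02]
side7 board n0 -322.1 u [506.9 696.2] y [  7.2 194.3] 691
   charge ymid 48.7 fit y,n [  62.3 -286.8] off board 35.2 u range [514.4 684.3] 594 rms 3.7
   lateral slope [-3.0000e-03  5.1482e+01]
   spare ymid 152.7 fit y,n [ 166.5 -286.8] off board 35.3 u range [514.6 684.7] 524 rms 3.5
   lateral slope [-1.30000e-02  1.55248e+02]
top7 board n0 -325.0 u [512.2 699. ] y [ 12.9 214.9] 1821
   charge ymid 61.9 fit y,n [  62.5 -289.7] off board 35.3 u range [524.8 688.8] 695 rms 3.0
   lateral slope [-4.0000e-03  6.1554e+01]
   spare ymid 165.9 fit y,n [ 166.8 -289.4] off board 35.6 u range [524.2 689.2] 704 rms 3.0
   lateral slope [6.00000e-03 1.64763e+02]
```

View pics/stand_s.png

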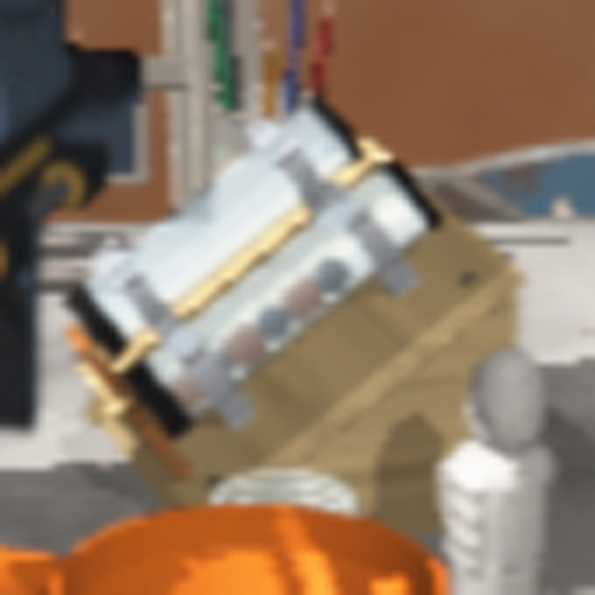

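View pics/stand_t.png

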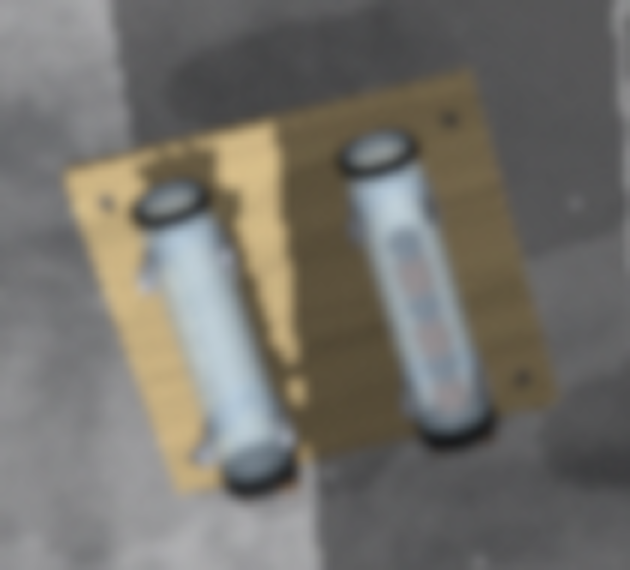

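```bash
cat > kin.py <<'E'
from tube import *
from scipy.optimize import least_squares
Lim=np.array([[-2.77,2.77],[-.74,2.19],[0,2.66],[-1.06,4.2],[.31,2.87],[-3.08,3.08]])
PAR=dict(a0=1.09,hm=9.78,L1=549.5,L2=602.6,off=39.5,Lt=400.)
def fk(q,p=PAR):
    t=q[1]+q[2]
    w=[p["a0"]+p["L1"]*np.sin(q[1])+p["L2"]*np.sin(t)+p["off"]*np.cos(t),0,p["hm"]+p["Lt"]+p["L1"]*np.cos(q[1])+p["L2"]*np.cos(t)-p["off"]*np.sin(t)]
    Rm=R.from_euler("z",q[0])*R.from_euler("y",t)*R.from_euler("z",q[3])*R.from_euler("y",q[4])*R.from_euler("z",q[5]+np.pi/2)
    return R.from_euler("z",q[0]).apply(w)+p["Lt"]*Rm.apply([0,0,1]),Rm
def ik(pos,Rt,q0,p=PAR):
    def g(q):
        x,Rm=fk(q,p);return np.r_[(x-pos)/100,(Rm.inv()*Rt).as_rotvec()*3]
    best=None;rng=np.random.default_rng(1)
    for k in range(30):
        st=np.clip(q0 if k==0 else np.array(q0)+rng.normal(0,.7 if k<15 else 1.5,6),Lim[:,0]+.01,Lim[:,1]-.01)
        s=least_squares(g,st,bounds=(Lim[:,0],Lim[:,1]))
        d=(s.cost>1e-5,np.abs(s.x-q0).max())
        if best is None or d<best[0]: best=(d,s.x,s.cost)
        if k==0 and s.cost<1e-7: break
    return best[1],best[2]
C=605*U+62.4*Y-288.2*N
RA=R.from_matrix(np.c_[U,-Y,-N]); RB=R.from_matrix(np.c_[-U,Y,-N])
E
python3 - <<'E'
from kin import *
s=observe();q=s["qpos"];print(q.round(3),s["tcp_pos"],fk(q)[0].round(1));print(((fk(q)[1]).inv()*rot(s["ee_rot"])).as_rotvec())
print("C",C.round(1),"mouth",(C+82.5*U).round(1),"N",N)
for Lt in(300,400,500):
    p=dict(PAR,Lt=Lt)
    for nm,Rt in(("A",RA),("B",RB)):
        x,c=ik(C-19*N+100*N,Rt,q,p);x2,c2=ik(C-56*N,Rt,x,p);print(Lt,nm,x.round(2),c.round(6),x2.round(2),c2.round(6))
E
```

```text
[-0.384  0.078  2.108 -0.     0.95   1.554] [ 485.01125526 -170.82637541  177.59247041] [ 477.7 -193.   177.5]
[ 2.38632898e-16  4.51461785e-16 -4.43365844e-16]
C [623.  229.2 110.9] mouth [688.4 246.4 158.3] N [-0.55454711 -0.14651767  0.81915204]
300 A [ 0.41  0.05  2.24 -0.33  0.31  2.02] 0.009796 [ 0.44  0.37  2.06 -0.71  0.31  2.43] 0.125565
300 B [0.17 0.09 2.33 1.56 0.31 3.08] 0.396212 [ 2.77 -0.74  0.    3.43  2.41  3.08] 51.903855
400 A [ 0.45 -0.02  2.33 -0.46  0.31  2.18] 0.018445 [ 0.52  0.34  2.16 -1.06  0.31  2.85] 0.137171
400 B [0.13 0.02 2.43 1.52 0.31 3.08] 0.289989 [0.44 0.39 2.31 3.65 0.31 1.22] 0.066769
500 A [ 0.52 -0.08  2.44 -0.66  0.31  2.44] 0.022836 [ 0.55  0.31  2.23 -1.06  0.31  2.89] 0.149977
500 B [ 0.08 -0.05  2.53  1.49  0.31  3.08] 0.214174 [0.44 0.36 2.4  3.56 0.31 1.31] 0.021554
```

Run:
```python
import re
t=open('kin.py').read()
t=t.replace('*np.cos(t),0,p["hm"]','*np.cos(t),p["lat"],p["hm"]').replace('Lt=400.','Lt=400.,lat=23.')
t+='''
def RT(tau): # tilt toward vertical by tau deg, A orientation
    a=np.radians(tau);z=-N*np.cos(a)-U*np.sin(a);x=U*np.cos(a)-N*np.sin(a);return R.from_matrix(np.c_[x,-Y,z])
'''
open('kin.py','w').write(t)
from kin import *
S=[([-1.35029201,.378875916,1.73425306,0,1.02848909,-.0332874],[175.74966,-677.56204,175.4223]),
([-.876493919,.171358024,1.81884572,0,1.15105141,.780944692],[420.1979,-468.26844,269.83944]),
([-.333481028,-.0343109322,2.08858973,0,1.08631226,1.60358],[477.1,-140.7,243.9]),([.0371296585,.0063338,2.0764645,0,1.05799946,1.97075],[508.7,42.2,229.7])]
s=observe();S.append((s["qpos"],s["tcp_pos"]))
import pickle;pickle.dump(S,open("S.pkl","wb"))
ks=["a0","hm","L1","L2","off","lat"]
def g(v): p=dict(PAR,**dict(zip(ks,v)));return np.concatenate([fk(q,p)[0]-x for q,x in S])
r=least_squares(g,[PAR[k] for k in ks]);print(dict(zip(ks,r.x.round(2))),np.abs(r.fun).max())
p=dict(PAR,**dict(zip(ks,r.x)))
for Lt in (300,400,500):
    p["Lt"]=Lt
    for tau in(5,15,25):
        x,c=ik(C+140*N,RT(tau),s["qpos"],p);x2,c2=ik(C-56*N,RT(tau),x,p);print(Lt,tau,x.round(2),c.round(6),x2.round(2),c2.round(6))
print((C+140*N).round())
rel([481,-169,320],down(-21)); rel(C+140*N,RT(15))
```

```text
{'a0': np.float64(-0.2), 'hm': np.float64(12.61), 'L1': np.float64(551.21), 'L2': np.float64(604.99), 'off': np.float64(43.29), 'lat': np.float64(23.29)} 0.10642231365181942
300 5 [ 0.35 -0.07  2.24 -0.1   0.45  1.74] 0.0 [ 0.34  0.37  2.03 -0.19  0.31  1.83] 0.045532
300 15 [ 0.34 -0.02  2.14 -0.05  0.67  1.68] 0.0 [ 0.32  0.4   2.   -0.06  0.4   1.69] 0.0
300 25 [ 0.33  0.06  2.04 -0.02  0.87  1.65] 0.0 [ 0.32  0.44  1.89 -0.02  0.63  1.65] 0.0
400 5 [ 0.36 -0.15  2.34 -0.12  0.43  1.77] 0.0 [ 0.36  0.34  2.1  -0.26  0.31  1.92] 0.07187
400 15 [ 0.35 -0.07  2.21 -0.05  0.66  1.69] 0.0 [ 0.33  0.37  2.06 -0.07  0.36  1.7 ] 0.0
400 25 [ 0.33  0.03  2.08 -0.02  0.87  1.66] 0.0 [ 0.32  0.42  1.93 -0.02  0.62  1.65] 0.0
500 5 [ 0.38 -0.24  2.43 -0.14  0.43  1.8 ] 0.0 [ 0.41  0.31  2.16 -0.41  0.31  2.1 ] 0.097012
500 15 [ 0.35 -0.13  2.27 -0.05  0.65  1.7 ] 0.0 [ 0.33  0.33  2.13 -0.08  0.33  1.72] 0.0
500 25 [ 0.34 -0.    2.11 -0.02  0.86  1.66] 0.0 [ 0.32  0.4   1.96 -0.02  0.6   1.65] 0.0
[545. 209. 226.]
x -0.36 y -0.02 z -14.24  wx 0.02 wy -0.31 wz -0.00 | rows 3.4 t=7.8
x -7.94 y -37.59 z -4.86  wx 6.36 wy 19.05 wz -35.41 | rows 9.3 t=7.8
```

```bash
python3 -m crank '[{"wx":0,"wy":0,"wz":0,"x":0,"y":0,"z":-4,"grip":0.5},{"wx":0,"wy":0,"wz":0,"x":0,"y":0,"z":-8,"grip":0.6},{"wx":3,"wy":9,"wz":-17,"x":-4,"y":-10,"z":-12,"grip":0.7},{"wx":6.4,"wy":19,"wz":-35.4,"x":-8,"y":-37.6,"z":-8,"grip":0.7},{"wx":6.4,"wy":19,"wz":-35.4,"x":-8,"y":-37.6,"z":-8,"grip":0.7},{"wx":6.4,"wy":19,"wz":-35.4,"x":-8,"y":-37.6,"z":-8,"grip":0.7},{"wx":6.4,"wy":19,"wz":-35.4,"x":-8,"y":-37.6,"z":-6,"grip":0.7},{"wx":6.4,"wy":19,"wz":-35.4,"x":-8,"y":-37.6,"z":-6,"grip":0.7}]'
python3 - <<'E'
from kin import *
rel(C+140*N,RT(18))
E
```

```text
t: 8.45
tcp_pos: [520.0, 74.5, 255.1]
ee_rot: [-0.023, 0.976, 0.129, 0.174]
contact_force: [0.4, -0.6, -1.3]
gripper_width: 63.9
x 4.57 y -12.29 z 4.82  wx -0.09 wy -3.18 wz 0.30 | rows 3.3 t=8.4
```

```bash
python3 -m crank '[{"wx":0,"wy":-3.2,"wz":0.3,"x":4.6,"y":-12.3,"z":4.8,"grip":0.7},{"wx":0,"wy":-3.2,"wz":0.3,"x":4.6,"y":-12.3,"z":4.8,"grip":0.7},{"wx":0,"wy":-3.2,"wz":0.3,"x":4.6,"y":-12.3,"z":4.8,"grip":0.7},{"wx":0,"wy":-3.2,"wz":0.3,"x":4.6,"y":-12.3,"z":4.8,"grip":0.7},{"wx":0,"wy":-3.2,"wz":0.3,"x":4.6,"y":-12.3,"z":4.8,"grip":0.7},{"wx":0,"wy":-3.2,"wz":0.3,"x":4.6,"y":-12.3,"z":4.8,"grip":0.7}]'
python3 - <<'E'
from kin import *
import pickle
S=pickle.load(open("S.pkl","rb"));s=observe();S.append((s["qpos"],s["tcp_pos"]));pickle.dump(S,open("S.pkl","wb"))
ks=["a0","hm","L1","L2","off","lat","Lt"]
def g(v): p=dict(PAR,**dict(zip(ks,v)));return np.concatenate([fk(q,p)[0]-x for q,x in S])
r=least_squares(g,[PAR[k] for k in ks]);print(dict(zip(ks,r.x.round(2).tolist())),np.abs(r.fun).max())
print(s["qpos"].round(3),s["tcp_pos"])
rel(C+140*N,RT(18))
f=grab_frame("side");np.savez("side8.npz",**{k:f[k] for k in("pixels","z_map","intrinsics","R","t")})
cv2.imwrite("pics/side8.png",cv2.resize(f["pixels"][100:230,240:400],None,fx=4.5,fy=4.5,interpolation=cv2.INTER_CUBIC))
a=s["tcp_pos"];z=rot(s["ee_rot"]).apply([0,0,1])
print("rep tip px",proj(f,a),"tool-offset",proj(f,a-37*z),"worldz",proj(f,a+[0,0,37]))
W=cloud(f);M=(np.linalg.norm(np.nan_to_num(W)-a,axis=-1)<130);b=f["pixels"].astype(int)
M&=(b[...,2]<b[...,0]+15)&(b.sum(-1)<260)
D=(W[M]-a)@rot(s["ee_rot"]).as_matrix()
m=(abs(D[:,0])<60)&(abs(D[:,1])<80)
D=D[m];print(len(D))
for lo in range(-120,40,8):
    d=D[(D[:,2]>=lo)&(D[:,2]<lo+8)]
    if len(d): print(lo,len(d),d.min(0).round(),d.max(0).round())
E
```

```text
t: 8.95
tcp_pos: [545.1, 209.5, 225.0]
ee_rot: [-0.02, 0.981, 0.129, 0.146]
contact_force: [-0.4, -0.1, -1.2]
gripper_width: 63.5
{'a0': 0.04, 'hm': 10.9, 'L1': 550.76, 'L2': 603.88, 'off': 41.44, 'lat': 23.28, 'Lt': 307.22} 0.06169486556484571
[ 3.380e-01  1.000e-03  2.117e+00 -3.200e-02  7.290e-01  1.669e+00] [545.06392289 209.54667254 224.99619513]
x 0.03 y 0.10 z -0.06  wx -0.11 wy 0.09 wz 0.11 | rows 0.0 t=8.9
rep tip px [300.93060488 151.49286693] tool-offset [297.46861268 140.98992848] worldz [300.74331601 140.18778606]
266
-112 5 [ -14.   46. -106.] [  13.   50. -104.]
-104 30 [ -19.   33. -104.] [ 16.  49. -96.]
-96 31 [-20.  40. -96.] [ 16.  50. -88.]
-88 30 [-20.  38. -88.] [ 15.  50. -80.]
-80 36 [-19. -41. -80.] [ 14.  50. -72.]
-72 37 [-20. -36. -72.] [ 15.  48. -64.]
-64 34 [-16. -39. -64.] [ 15.  48. -56.]
-56 32 [-17. -37. -56.] [ 16.  47. -49.]
-48 27 [-16. -40. -48.] [ 15.  46. -40.]
-40 4 [-12.  33. -40.] [ 15.  38. -37.]
```

View pics/side8.png

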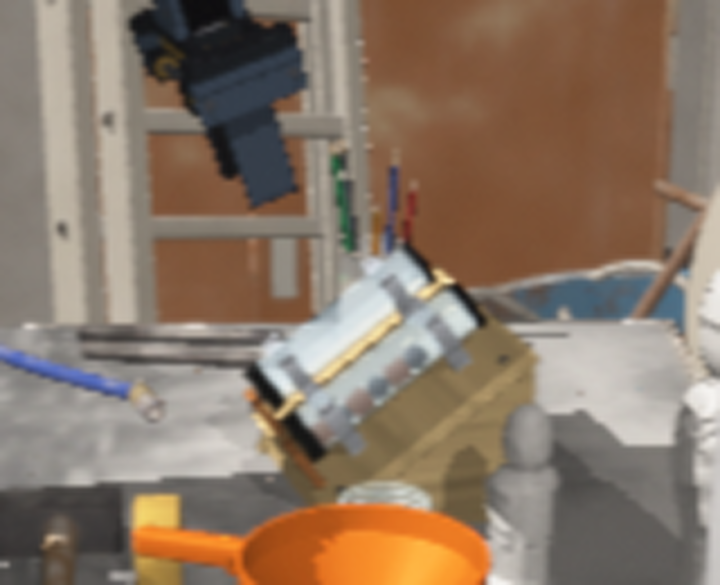

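Run:
```python
import workcell; print([n for n in dir(workcell) if not n.startswith('__')])
t=open('kin.py').read()
t=t.replace("PAR=dict(a0=1.09,hm=9.78,L1=549.5,L2=602.6,off=39.5,Lt=400.,lat=23.)","PAR=dict(a0=.04,hm=10.9,L1=550.76,L2=603.88,off=41.44,lat=23.28,Lt=307.22)")
t+='''
GD=56. # reported TCP ahead of grasp point
def pour(M,psi,e,rho,tau=15.,back=82.5):
    """tool pose: mouth at M, tube x heading psi deg, e deg below level, rho roll about tube axis from min tilt"""
    p,e,r,a=np.radians([psi,e,rho,tau])
    tx=np.array([np.cos(e)*np.cos(p),np.cos(e)*np.sin(p),-np.sin(e)])
    up=np.array([0,0,1.])-tx*(-np.sin(e));up/=np.linalg.norm(up)   # tube z' up
    up=R.from_rotvec(tx*r).apply(up)
    z=-up*np.cos(a)-tx*np.sin(a); x=tx*np.cos(a)-up*np.sin(a); y=np.cross(z,x)
    Rm=R.from_matrix(np.c_[x,y,z]);G=np.array(M)-back*tx
    return G+GD*z,Rm
'''
open('kin.py','w').write(t)
from kin import *
q0=np.array([.33,.05,2.1,-.03,.72,1.65])
M=[580,-207,160]
for psi in range(-180,180,30):
  for rho in(-60,-30,0,30,60):
    pos,Rm=pour(M,psi,42,rho)
    q,c=ik(pos,Rm,q0)
    if c<1e-6: 
        z=Rm.apply([0,0,1]);w=pos-307*z
        m=np.min(np.minimum(q-Lim[:,0],Lim[:,1]-q))
        print(psi,rho,q.round(2),"margin",m.round(2),"wrist",w.round())
```

```text
['PlanningError', 'grab_frame', 'grip_depth', 'hand_in', 'observe', 'spot_in']
-180 -60 [-0.72  0.63  1.86  1.33  1.52  2.93] margin 0.15 wrist [ 512. -417.  262.]
-180 -30 [-0.67  0.4   2.07  1.51  1.01  2.77] margin 0.31 wrist [ 453. -328.  328.]
-180 0 [-0.5   0.25  2.22  2.11  0.49  2.25] margin 0.18 wrist [ 431. -207.  352.]
-180 30 [-0.24  0.28  2.26  3.73  0.56  0.78] margin 0.25 wrist [453. -86. 328.]
-150 -60 [-0.63  0.73  1.65  1.    1.82  2.91] margin 0.17 wrist [ 626. -423.  262.]
-150 -30 [-0.65  0.51  1.88  1.13  1.35  2.76] margin 0.32 wrist [ 530. -376.  328.]
-150 0 [-0.6   0.32  2.12  1.47  0.86  2.44] margin 0.54 wrist [ 451. -282.  352.]
-150 30 [-0.44  0.25  2.3   2.48  0.58  1.54] margin 0.27 wrist [ 409. -166.  328.]
-150 60 [-0.2   0.38  2.33  3.5   0.98  0.71] margin 0.33 wrist [416. -59. 262.]
-120 -60 [-0.5   0.81  1.5   0.66  2.08  2.76] margin 0.32 wrist [ 728. -371.  262.]
-120 -30 [-0.58  0.61  1.72  0.81  1.65  2.64] margin 0.44 wrist [ 621. -378.  328.]
-120 0 [-0.63  0.42  1.97  1.09  1.22  2.38] margin 0.69 wrist [ 505. -336.  352.]
-120 30 [-0.61  
[... 2402 characters left out ...]
] margin 0.62 wrist [ 796. -253.  262.]
90 -60 [-0.42  0.36  2.38  3.3   0.98  2.22] margin 0.28 wrist [ 370. -139.  262.]
90 30 [-0.15  0.58  1.76 -0.95  1.52  0.43] margin 0.11 wrist [701. -80. 328.]
90 60 [-0.2   0.79  1.54 -0.82  1.98  0.28] margin 0.24 wrist [ 790. -139.  262.]
120 -60 [-0.66  0.41  2.29  2.4   1.03  2.59] margin 0.37 wrist [ 364. -253.  262.]
120 -30 [-0.42  0.25  2.3   3.25  0.51  1.93] margin 0.2 wrist [ 411. -157.  328.]
150 -60 [-0.75  0.51  2.09  1.75  1.24  2.83] margin 0.25 wrist [ 416. -355.  262.]
150 -30 [-0.59  0.3   2.23  2.12  0.68  2.59] margin 0.37 wrist [ 409. -248.  328.]
150 0 [-0.34  0.24  2.24  3.61  0.36  1.24] margin 0.05 wrist [ 451. -132.  352.]
```

Run:
```python
from h import *
g={}
for n in("top7","side7","side0","top0"):
    W=cloud(dict(np.load(n+".npz"))).reshape(-1,3);W=W[np.isfinite(W[:,0])]
    W=W[(W[:,2]>20)&(W[:,2]<600)]
    for a in W:
        if 350<a[0]<1000 and -600<a[1]<500:
            k=(int(a[0]//50),int(a[1]//50))
            if n.endswith("7") and (k[0]*50<600 and -350<k[1]*50<50): continue
            g[k]=max(g.get(k,0),a[2])
print("y:",[j*50 for j in range(9,-13,-1)])
for i in range(19,6,-1): print(i*50,[int(g.get((i,j),0)) for j in range(9,-13,-1)])
```

```text
y: [450, 400, 350, 300, 250, 200, 150, 100, 50, 0, -50, -100, -150, -200, -250, -300, -350, -400, -450, -500, -550, -600]
950 [189, 156, 124, 84, 0, 0, 0, 0, 0, 0, 0, 0, 0, 0, 0, 595, 599, 599, 599, 599, 599, 599]
900 [56, 22, 0, 0, 0, 0, 0, 0, 0, 0, 0, 0, 0, 0, 0, 0, 0, 492, 599, 493, 0, 0]
850 [0, 0, 0, 0, 0, 0, 0, 0, 247, 247, 0, 230, 235, 226, 222, 0, 0, 148, 0, 0, 0, 0]
800 [0, 0, 0, 0, 0, 0, 0, 0, 252, 248, 0, 233, 235, 243, 240, 0, 205, 243, 229, 96, 0, 0]
750 [0, 0, 0, 0, 0, 0, 0, 0, 115, 109, 0, 229, 233, 140, 150, 88, 150, 208, 144, 61, 0, 0]
700 [0, 0, 0, 139, 140, 149, 128, 139, 138, 165, 0, 0, 92, 89, 148, 82, 148, 144, 127, 0, 0, 0]
650 [0, 138, 171, 180, 171, 176, 117, 127, 173, 176, 177, 173, 94, 0, 0, 0, 0, 0, 0, 0, 0, 0]
600 [0, 0, 172, 175, 160, 162, 83, 0, 176, 175, 173, 177, 177, 178, 175, 174, 25, 0, 0, 0, 0, 0]
550 [0, 0, 80, 139, 106, 122, 106, 0, 176, 175, 175, 177, 0, 117, 115, 78, 0, 0, 0, 0, 0, 0]
500 [0, 0, 45, 104, 96, 85, 0, 0, 170, 175, 174, 0, 0, 92, 112, 0, 0, 0, 0, 0, 0, 0]
450 [0, 0, 44, 0, 0, 60, 0, 66, 173, 178, 0, 0, 52, 49, 0, 0, 0, 0, 0, 0, 0, 0]
400 [27, 42, 46, 0, 0, 40, 45, 63, 57, 26, 27, 0, 50, 53, 0, 0, 0, 0, 0, 0, 0, 0]
350 [28, 0, 0, 0, 0, 41, 44, 36, 37, 32, 28, 33, 28, 0, 0, 0, 0, 0, 0, 0, 0, 0]
```

Run:
```python
from kin import *
Rt=RT(15);z=Rt.apply([0,0,1]);P=C+GD*z
print(P)
rel(P+45*N,Rt);rel(P,Rt)
print(ik(P,Rt,observe()["qpos"])[0].round(3))
```

```text
[641.54344497 234.04435     58.31133806]
x 3.27 y 0.04 z 14.61  wx -0.10 wy 3.06 wz 0.04 | rows 3.6 t=9.0
x 4.66 y 0.05 z 18.89  wx -0.10 wy 3.06 wz 0.04 | rows 4.7 t=9.0
[ 0.326  0.39   2.029 -0.063  0.375  1.694]
```

```bash
python3 -m crank '[{"wx":-0.1,"wy":3,"wz":0,"x":1,"y":0,"z":4,"grip":0.7},{"wx":-0.1,"wy":3,"wz":0,"x":2,"y":0,"z":8,"grip":0.7},{"wx":-0.1,"wy":3,"wz":0,"x":3,"y":0,"z":12,"grip":0.7},{"wx":-0.1,"wy":3,"wz":0,"x":3.3,"y":0,"z":14.6,"grip":0.7},{"wx":-0.1,"wy":3,"wz":0,"x":3.3,"y":0,"z":14.6,"grip":0.7},{"wx":-0.1,"wy":3,"wz":0,"x":3.3,"y":0,"z":14.6,"grip":0.7}]'
python3 - <<'E'
from kin import *
Rt=RT(15);z=Rt.apply([0,0,1]);P=C+GD*z
rel(P,Rt)
f=grab_frame("side");cv2.imwrite("pics/side9.png",cv2.resize(f["pixels"][110:230,260:380],None,fx=5,fy=5,interpolation=cv2.INTER_CUBIC))
E
```

```text
t: 9.5
tcp_pos: [616.2, 226.4, 94.5]
ee_rot: [-0.022, 0.977, 0.127, 0.171]
contact_force: [0.2, -1.0, 0.7]
gripper_width: 64.2
x 1.26 y -0.09 z 4.30  wx 0.05 wy 0.20 wz -0.03 | rows 1.1 t=9.5
```

View pics/side9.png

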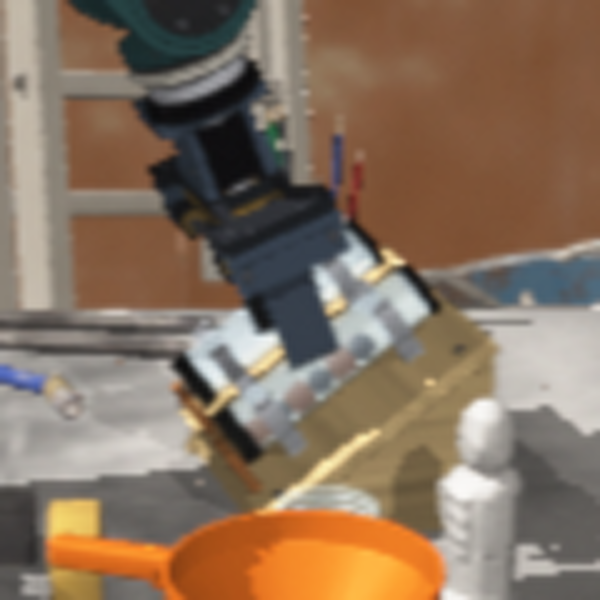

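Fingers sit between the two clips (finger around (305,330), clips at (285,430) and (405,335)). Descending and gripping.

```bash
python3 -m crank '[{"wx":0,"wy":0.2,"wz":0,"x":0.6,"y":-0.1,"z":2,"grip":0.7},{"wx":0,"wy":0.2,"wz":0,"x":1.0,"y":-0.1,"z":3.4,"grip":0.7},{"wx":0,"wy":0.2,"wz":0,"x":1.2,"y":-0.1,"z":4.1,"grip":0.7},{"wx":0,"wy":0.2,"wz":0,"x":1.3,"y":-0.1,"z":4.3,"grip":0.7},{"wx":0,"wy":0.2,"wz":0,"x":1.3,"y":-0.1,"z":4.3,"grip":0.7},{"wx":0,"wy":0.2,"wz":0,"x":1.3,"y":-0.1,"z":4.3,"grip":0.6}]'
python3 - <<'E'
from kin import *
Rt=RT(15);z=Rt.apply([0,0,1]);P=C+GD*z
rel(P,Rt);print(observe()["qpos"].round(3))
f=grab_frame("side");cv2.imwrite("pics/side10.png",cv2.resize(f["pixels"][110:230,260:380],None,fx=5,fy=5,interpolation=cv2.INTER_CUBIC))
E
```

```text
t: 10.05
tcp_pos: [642.6, 234.7, 61.4]
ee_rot: [-0.022, 0.976, 0.127, 0.174]
contact_force: [0.2, -0.4, 0.3]
gripper_width: 59.7
x -0.22 y 0.03 z 0.25  wx 0.03 wy -0.20 wz -0.02 | rows 0.1 t=10.1
[ 0.327  0.386  2.028 -0.066  0.376  1.697]
```

View pics/side10.png

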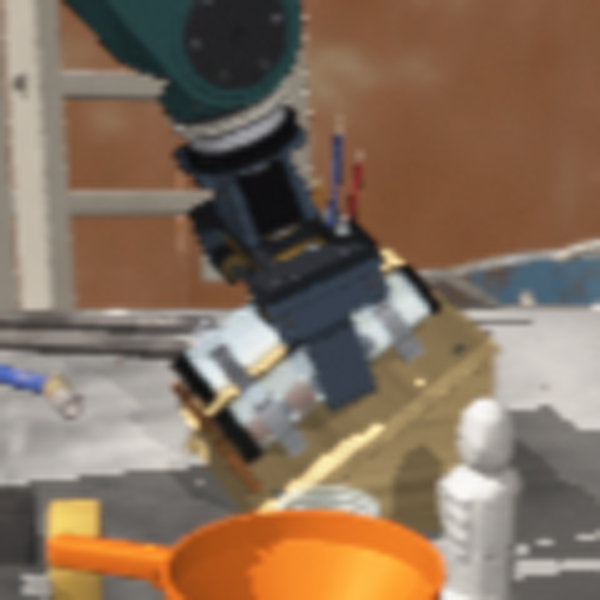

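Good. Closing now.

```bash
python3 -m crank '[{"wx":0,"wy":0,"wz":0,"x":-0.2,"y":0,"z":0.2,"grip":0.5},{"wx":0,"wy":0,"wz":0,"x":-0.2,"y":0,"z":0.2,"grip":0.44},{"wx":0,"wy":0,"wz":0,"x":-0.2,"y":0,"z":0.2,"grip":0.3},{"wx":0,"wy":0,"wz":0,"x":-0.2,"y":0,"z":0.2,"grip":0},{"wx":0,"wy":0,"wz":0,"x":-0.2,"y":0,"z":0.2,"grip":0},{"wx":0,"wy":0,"wz":0,"x":-0.2,"y":0,"z":0.2,"grip":0},{"wx":0,"wy":0,"wz":0,"x":-0.2,"y":0,"z":0.2,"grip":0}]'
python3 - <<'E'
from kin import *
s=observe();np.savez("seat.npz",pos=s["tcp_pos"],q=s["ee_rot"],qpos=s["qpos"]);print(s["contact_force"],s["qpos"].round(3))
Rt=RT(15);z=Rt.apply([0,0,1]);P=C+GD*z
rel(P,Rt);rel(s["tcp_pos"]+60*N,rot(s["ee_rot"]))
E
```

```text
t: 10.68
tcp_pos: [641.3, 233.9, 58.9]
ee_rot: [-0.022, 0.976, 0.126, 0.174]
contact_force: [-1.6, -6.6, 5.8]
gripper_width: 36.9
[-1.63646905 -6.59796087  5.82995825] [ 0.327  0.388  2.031 -0.067  0.372  1.698]
x 0.00 y -0.01 z 0.07  wx 0.05 wy -0.18 wz -0.03 | rows 0.0 t=10.7
x -1.54 y 0.01 z -5.80  wx 0.00 wy 0.00 wz 0.00 | rows 1.4 t=10.7
```

```bash
python3 -m crank '[{"wx":0,"wy":0,"wz":0,"x":-0.2,"y":0,"z":-0.8,"grip":0},{"wx":0,"wy":0,"wz":0,"x":-0.4,"y":0,"z":-1.5,"grip":0},{"wx":0,"wy":0,"wz":0,"x":-0.6,"y":0,"z":-2.3,"grip":0},{"wx":0,"wy":0,"wz":0,"x":-0.9,"y":0,"z":-3.3,"grip":0},{"wx":0,"wy":0,"wz":0,"x":-1.2,"y":0,"z":-4.5,"grip":0},{"wx":0,"wy":0,"wz":0,"x":-1.5,"y":0,"z":-5.8,"grip":0},{"wx":0,"wy":0,"wz":0,"x":-2,"y":0,"z":-7.7,"grip":0},{"wx":0,"wy":0,"wz":0,"x":-2.6,"y":0,"z":-9.7,"grip":0}]'
cat > tp.py <<'E'
from kin import *
import sys
tag=sys.argv[1]
def meas(f,s):
    # tube points near grasp in tool frame: fit axis
    W=cloud(f);Rm=rot(s["ee_rot"]).as_matrix();G=s["tcp_pos"]-GD*Rm[:,2]
    D=(W-G)@Rm
    return D
s=observe();f=grab_frame("side");np.savez(f"side{tag}.npz",**{k:f[k] for k in("pixels","z_map","intrinsics","R","t")})
Rm=rot(s["ee_rot"]);G=s["tcp_pos"]-GD*Rm.apply([0,0,1]);a=np.radians(15);tx=Rm.apply([np.cos(a),0,-np.sin(a)])
print("G",G.round(1),"tubex",tx.round(3),"mouth",(G+82.5*tx).round(1),proj(f,G+82.5*tx).round(1),"end",proj(f,G-82.5*tx).round(1),s["qpos"].round(2))
c=proj(f,G).astype(int);x0=max(0,min(520,c[0]-60));y0=max(0,min(280,c[1]-60))
print("crop",x0,y0);cv2.imwrite(f"pics/side{tag}.png",cv2.resize(f["pixels"][y0:y0+120,x0:x0+120],None,fx=5,fy=5,interpolation=cv2.INTER_CUBIC))
E
python3 tp.py 11
```

```text
t: 11.35
tcp_pos: [584.3, 218.9, 141.6]
ee_rot: [-0.022, 0.976, 0.127, 0.173]
contact_force: [-0.1, -0.8, -1.7]
gripper_width: 36.9
G [565.7 214.  194.2] tubex [0.791 0.209 0.575] mouth [630.9 231.3 241.6] [327.4 144. ] end [287.5 176.4] [ 0.33  0.17  2.12 -0.06  0.5   1.69]
crop 247 100
```

View pics/side11.png

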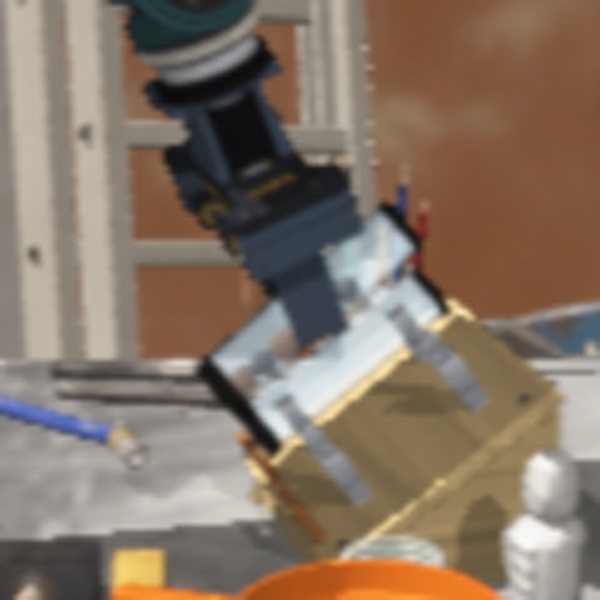

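```bash
cat > plan.py <<'E'
from kin import *
A=np.array([578.5,-207.0])
def P(z,e,back=12,psi=-80):
    h=np.array([np.cos(np.radians(psi)),np.sin(np.radians(psi))]);m=A-back*h;return pour([m[0],m[1],z],psi,e,0)
E
python3 - <<'E'
from plan import *
s=observe();q=s["qpos"];pos0=s["tcp_pos"];R0=rot(s["ee_rot"])
for z,e in((235,-20),(205,20),(170,30),(162,45)):
    pos,Rm=P(z,e)
    from scipy.spatial.transform import Slerp
    S=Slerp([0,1],R.concatenate([R0,Rm]));prev=q;mx=0
    for k in np.linspace(0,1,11):
        x,c=ik(pos0+(pos-pos0)*k,S(k),q);mx=max(mx,c);
        Rk=S(k);tx=Rk.apply([np.cos(np.radians(15)),0,-np.sin(np.radians(15))])
        if e==-20: print(k.round(1),x.round(2),"elev",np.degrees(np.arcsin(tx[2])).round(),(pos0+(pos-pos0)*k-GD*Rk.apply([0,0,1])).round())
        q=x
    print(z,e,x.round(2),mx,np.degrees((R0.inv()*Rm).magnitude()).round());pos0,R0=pos,Rm
rel(*P(235,-20))
E
```

```text
0.0 [ 0.33  0.16  2.13 -0.06  0.5   1.69] elev 35.0 [565. 214. 197.]
0.1 [ 0.29  0.15  2.14 -0.09  0.53  1.84] elev 34.0 [564. 182. 198.]
0.2 [ 0.25  0.14  2.14 -0.12  0.56  1.98] elev 33.0 [563. 150. 199.]
0.3 [ 0.2   0.13  2.14 -0.13  0.6   2.11] elev 31.0 [562. 117. 200.]
0.4 [ 0.15  0.13  2.14 -0.14  0.63  2.23] elev 29.0 [562.  85. 201.]
0.5 [ 0.09  0.13  2.13 -0.14  0.67  2.34] elev 28.0 [562.  52. 202.]
0.6 [ 0.03  0.14  2.12 -0.14  0.72  2.44] elev 26.0 [562.  18. 203.]
0.7 [-0.03  0.15  2.1  -0.14  0.76  2.54] elev 24.0 [562. -15. 204.]
0.8 [-0.09  0.17  2.08 -0.13  0.8   2.64] elev 23.0 [562. -50. 205.]
0.9 [-0.15  0.18  2.05 -0.12  0.84  2.73] elev 21.0 [563. -84. 206.]
1.0 [-0.21  0.21  2.02 -0.1   0.89  2.82] elev 20.0 [ 563. -119.  207.]
235 -20 [-0.21  0.21  2.02 -0.1   0.89  2.82] 5.220453039063658e-19 96.0
205 20 [-0.45  0.34  1.87  0.5   1.34  2.29] 9.728475995897408e-19 40.0
170 30 [-0.5   0.44  1.84  0.59  1.44  2.21] 2.656951233312993e-19 10.0
162 45 [-0.56  0.55  1.78  0.7   1.65  2.15] 3.4322312866966557e-26 15.0
x -9.79 y 32.62 z -4.28  wx -20.75 wy -11.63 wz 92.70 | rows 13.4 t=11.4
```

```bash
python3 -m crank '[{"wx":0,"wy":0,"wz":0,"x":-1,"y":1,"z":-3.5,"grip":0},{"wx":-20.7,"wy":-11.6,"wz":92.7,"x":-9.8,"y":32.6,"z":-8,"grip":0},{"wx":-20.7,"wy":-11.6,"wz":92.7,"x":-9.8,"y":32.6,"z":-8,"grip":0},{"wx":-20.7,"wy":-11.6,"wz":92.7,"x":-9.8,"y":32.6,"z":-8,"grip":0},{"wx":-20.7,"wy":-11.6,"wz":92.7,"x":-9.8,"y":32.6,"z":-8,"grip":0},{"wx":-20.7,"wy":-11.6,"wz":92.7,"x":-9.8,"y":32.6,"z":-8,"grip":0},{"wx":-20.7,"wy":-11.6,"wz":92.7,"x":-9.8,"y":32.6,"z":-8,"grip":0},{"wx":-20.7,"wy":-11.6,"wz":92.7,"x":-9.8,"y":32.6,"z":-8,"grip":0}]'
python3 - <<'E'
from plan import *
print(observe()["qpos"].round(2));rel(*P(235,-20))
E
```

```text
t: 12.07
tcp_pos: [552.2, -89.2, 184.7]
ee_rot: [0.004, 0.946, -0.304, 0.11]
contact_force: [0.8, -0.3, -1.6]
gripper_width: 36.6
[-0.18  0.05  2.14 -0.05  0.74  2.05]
x 2.19 y 2.34 z 3.79  wx -9.86 wy -5.50 wz 43.80 | rows 6.3 t=12.1
```

```bash
python3 -m crank '[{"wx":-9.9,"wy":-5.5,"wz":43.8,"x":2.2,"y":2.3,"z":0,"grip":0},{"wx":-9.9,"wy":-5.5,"wz":43.8,"x":2.2,"y":2.3,"z":0,"grip":0},{"wx":-9.9,"wy":-5.5,"wz":43.8,"x":2.2,"y":2.3,"z":1,"grip":0},{"wx":-9.9,"wy":-5.5,"wz":43.8,"x":2.2,"y":2.3,"z":2,"grip":0},{"wx":-9.9,"wy":-5.5,"wz":43.8,"x":2.2,"y":2.3,"z":3,"grip":0},{"wx":-9.9,"wy":-5.5,"wz":43.8,"x":2.2,"y":2.3,"z":3.8,"grip":0},{"wx":-9.9,"wy":-5.5,"wz":43.8,"x":2.2,"y":2.3,"z":3.8,"grip":0},{"wx":-9.9,"wy":-5.5,"wz":43.8,"x":2.2,"y":2.3,"z":3.8,"grip":0}]'
python3 - <<'E'
from plan import *
rel(*P(205,15))
E
python3 tp.py 12
```

```text
t: 12.73
tcp_pos: [564.2, -123.4, 150.3]
ee_rot: [0.029, 0.765, -0.643, 0.033]
contact_force: [0.7, 0.4, -2.2]
gripper_width: 36.7
x -3.23 y 0.06 z -3.05  wx 0.07 wy -34.98 wz -0.15 | rows 4.9 t=12.7
G [ 563.5 -118.5  206.1] tubex [ 0.162 -0.926  0.342] mouth [ 576.8 -194.9  234.3] [318.8 197.7] end [305.5 195.4] [-0.21  0.21  2.02 -0.1   0.89  2.82]
crop 251 136
```

View pics/side12.png

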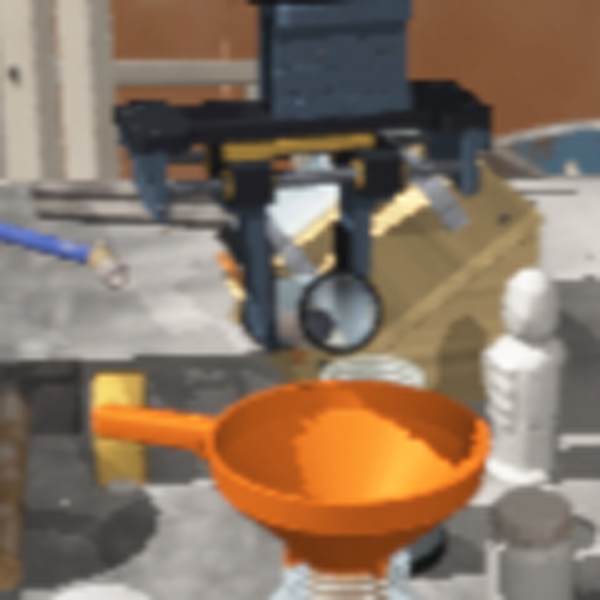

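```bash
python3 -m crank '[{"wx":0,"wy":-7,"wz":0,"x":-0.6,"y":0,"z":-0.6,"grip":0},{"wx":0,"wy":-14,"wz":0,"x":-1.3,"y":0,"z":-1.2,"grip":0},{"wx":0,"wy":-21,"wz":0,"x":-2,"y":0,"z":-1.8,"grip":0},{"wx":0,"wy":-28,"wz":0,"x":-2.6,"y":0,"z":-2.4,"grip":0},{"wx":0,"wy":-35,"wz":0,"x":-3.2,"y":0,"z":-3,"grip":0},{"wx":0,"wy":-35,"wz":0,"x":-3.2,"y":0,"z":-3,"grip":0},{"wx":0,"wy":-35,"wz":0,"x":-3.2,"y":0,"z":-3,"grip":0}]'
python3 - <<'E'
from plan import *
rel(*P(178,22));rel(*P(166,34));rel(*P(160,46))
E
python3 tp.py 13
```

```text
t: 13.37
tcp_pos: [557.9, -90.4, 177.0]
ee_rot: [-0.165, 0.74, -0.621, -0.198]
contact_force: [-0.0, -0.1, -2.7]
gripper_width: 36.6
x 0.31 y -0.00 z 1.31  wx 0.07 wy -7.17 wz 0.01 | rows 1.0 t=13.4
x -0.29 y -0.00 z 0.36  wx 0.07 wy -19.17 wz 0.00 | rows 2.7 t=13.4
x -0.75 y -0.00 z -1.32  wx 0.07 wy -31.17 wz -0.00 | rows 4.4 t=13.4
G [ 562.8 -117.9  225.6] tubex [ 0.168 -0.952 -0.256] mouth [ 576.7 -196.4  204.5] [318.8 209.4] end [304.7 171.2] [-0.43  0.32  1.89  0.44  1.27  2.33]
crop 251 129
```

View pics/side13.png

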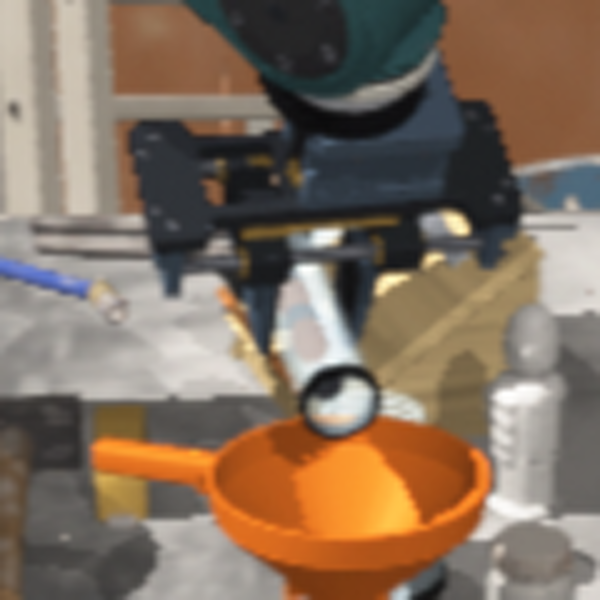

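```bash
python3 -m crank '[{"wx":0,"wy":-5,"wz":0,"x":0.2,"y":0,"z":0.7,"grip":0},{"wx":0,"wy":-8,"wz":0,"x":0.3,"y":0,"z":1.2,"grip":0},{"wx":0,"wy":-11,"wz":0,"x":0.1,"y":0,"z":1,"grip":0},{"wx":0,"wy":-13,"wz":0,"x":0,"y":0,"z":0.8,"grip":0},{"wx":0,"wy":-15,"wz":0,"x":-0.1,"y":0,"z":0.7,"grip":0},{"wx":0,"wy":-16,"wz":0,"x":-0.1,"y":0,"z":0.6,"grip":0},{"wx":0,"wy":-17,"wz":0,"x":-0.2,"y":0,"z":0.5,"grip":0},{"wx":0,"wy":-18,"wz":0,"x":-0.2,"y":0,"z":0.4,"grip":0}]'
python3 - <<'E'
from plan import *
rel(*P(160,46))
E
python3 tp.py 14
```

```text
t: 14.08
tcp_pos: [557.3, -85.7, 175.2]
ee_rot: [-0.26, 0.701, -0.587, -0.31]
contact_force: [-0.2, -0.8, -1.6]
gripper_width: 36.3
x -0.93 y 0.02 z -1.50  wx 0.14 wy -13.27 wz 0.07 | rows 1.9 t=14.1
G [ 564.6 -126.4  212.9] tubex [ 0.148 -0.828 -0.541] mouth [ 576.8 -194.8  168.3] [318.8 222.8] end [306.2 169.6] [-0.51  0.46  1.83  0.61  1.48  2.19]
crop 252 135
```

View pics/side14.png

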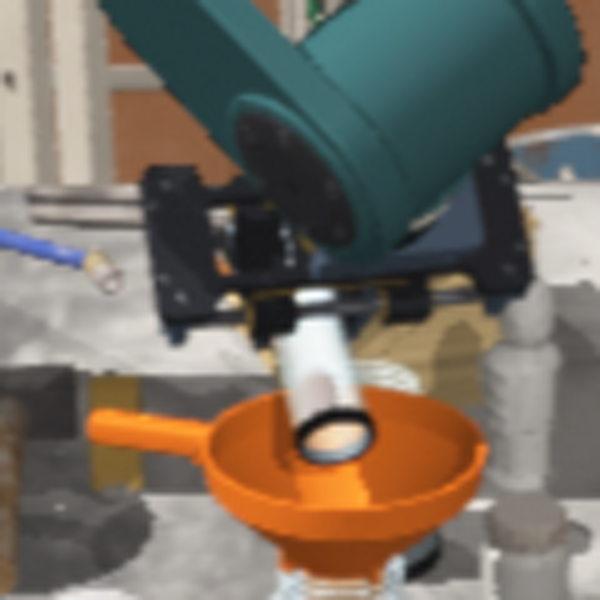

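```bash
python3 -m crank '[{"wx":0,"wy":-3,"wz":0,"x":-0.2,"y":0,"z":-0.3,"grip":0},{"wx":0,"wy":-5,"wz":0,"x":-0.4,"y":0,"z":-0.6,"grip":0},{"wx":0,"wy":-7,"wz":0,"x":-0.5,"y":0,"z":-0.8,"grip":0},{"wx":0,"wy":-9,"wz":0,"x":-0.6,"y":0,"z":-1,"grip":0},{"wx":0,"wy":-11,"wz":0,"x":-0.8,"y":0,"z":-1.3,"grip":0},{"wx":0,"wy":-13,"wz":0,"x":-0.9,"y":0,"z":-1.5,"grip":0},{"wx":0,"wy":-13,"wz":0,"x":-0.9,"y":0,"z":-1.5,"grip":0},{"wx":0,"wy":-13,"wz":0,"x":-0.9,"y":0,"z":-1.5,"grip":0}]'
python3 tp.py 15
python3 - <<'E'
from plan import *
f=dict(np.load("side15.npz"));cv2.imwrite("pics/s15b.png",cv2.resize(f["pixels"][190:300,270:380],None,fx=5.4,fy=5.4,interpolation=cv2.INTER_CUBIC))
E
```

```text
t: 14.8
tcp_pos: [558.1, -91.0, 191.5]
ee_rot: [-0.324, 0.661, -0.554, -0.388]
contact_force: [-0.4, 0.4, -1.3]
gripper_width: 37.0
G [ 566.7 -139.1  218.8] tubex [ 0.122 -0.687 -0.716] mouth [ 576.8 -195.7  159.7] [318.8 226.1] end [308.2 165.2] [-0.56  0.56  1.77  0.7   1.66  2.14]
crop 253 134
```

View pics/s15b.png

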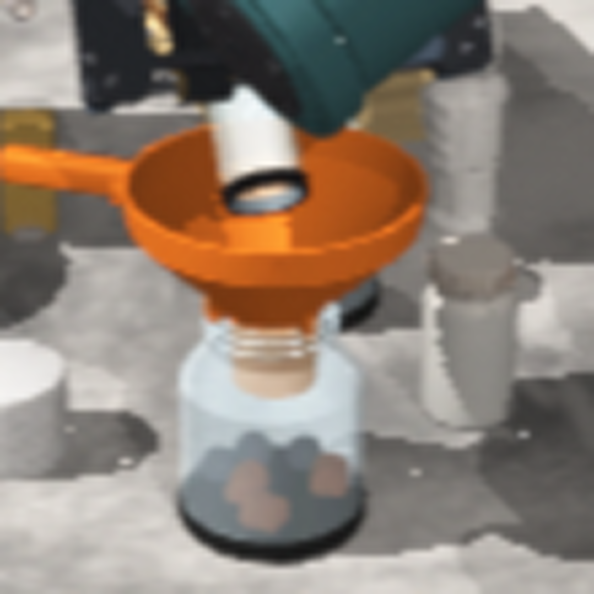

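Run:
```python
from plan import *
rel(*P(200,40));rel(*P(225,10))
```

```text
x -2.70 y 0.02 z -1.15  wx 0.14 wy 5.74 wz 0.04 | rows 0.8 t=14.8
x 0.32 y 0.01 z 0.07  wx 0.13 wy 35.74 wz 0.08 | rows 5.0 t=14.8
```

```bash
python3 -m crank '[{"wx":0,"wy":0,"wz":0,"x":-2,"y":0,"z":-1.6,"grip":0},{"wx":0,"wy":6,"wz":0,"x":-3,"y":0,"z":-2,"grip":0},{"wx":0,"wy":12,"wz":0,"x":-3,"y":0,"z":-2,"grip":0},{"wx":0,"wy":18,"wz":0,"x":-2.2,"y":0,"z":-1.5,"grip":0},{"wx":0,"wy":25,"wz":0,"x":-1,"y":0,"z":-1,"grip":0},{"wx":0,"wy":32,"wz":0,"x":0,"y":0,"z":-0.5,"grip":0},{"wx":0,"wy":35.7,"wz":0,"x":0.3,"y":0,"z":0,"grip":0},{"wx":0,"wy":35.7,"wz":0,"x":0.3,"y":0,"z":0,"grip":0}]'; python3 tp.py 16
python3 - <<'E'
from plan import *
f=dict(np.load("side16.npz"));cv2.imwrite("pics/s16b.png",cv2.resize(f["pixels"][170:300,260:390],None,fx=4.6,fy=4.6,interpolation=cv2.INTER_CUBIC))
z=np.load("seat.npz");R0=rot(z["q"]);P0=z["pos"]
rel(*P(245,-25))
rel(P0+110*N,R0)
E
```

```text
t: 15.52
tcp_pos: [558.2, -90.5, 190.0]
ee_rot: [-0.138, 0.75, -0.626, -0.164]
contact_force: [0.1, -0.4, -0.2]
gripper_width: 36.5
G [ 562.3 -113.6  240.9] tubex [ 0.176 -0.97  -0.169] mouth [ 576.8 -193.6  226.9] [318.8 200.4] end [304.2 167.6] [-0.4   0.27  1.91  0.38  1.23  2.39]
crop 251 123
x 5.18 y 0.05 z 1.46  wx -0.01 wy 34.98 wz 0.28 | rows 4.9 t=15.6
x -25.44 y -7.67 z 16.39  wx -4.11 wy 34.24 wz -96.38 | rows 14.3 t=15.6
```

View pics/s16b.png

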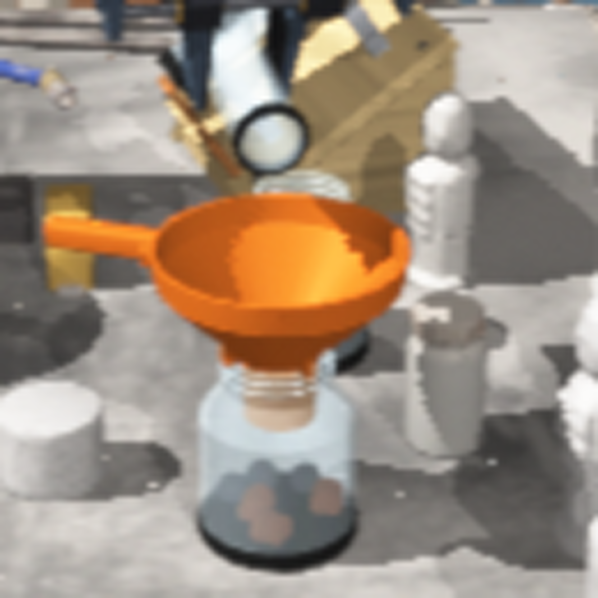

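```bash
python3 -m crank '[{"wx":0,"wy":7,"wz":0,"x":1,"y":0,"z":0,"grip":0},{"wx":0,"wy":14,"wz":0,"x":2,"y":0,"z":0.3,"grip":0},{"wx":0,"wy":21,"wz":0,"x":3,"y":0,"z":0.6,"grip":0},{"wx":0,"wy":28,"wz":0,"x":4,"y":0,"z":1,"grip":0},{"wx":0,"wy":35,"wz":0,"x":5,"y":0,"z":1.5,"grip":0},{"wx":0,"wy":35,"wz":0,"x":5,"y":0,"z":1.5,"grip":0}]'
python3 - <<'E'
from plan import *
z=np.load("seat.npz");R0=rot(z["q"]);P0=z["pos"]
rel(P0+110*N,R0)
E
```

```text
t: 16.07
tcp_pos: [563.8, -128.6, 153.8]
ee_rot: [0.059, 0.765, -0.638, 0.068]
contact_force: [-1.0, 0.8, -2.4]
gripper_width: 36.3
x -33.32 y -7.85 z -5.61  wx 24.93 wy 7.66 wz -91.16 | rows 13.2 t=16.1
```

```bash
python3 -m crank '[{"wx":0,"wy":0,"wz":-5,"x":-1,"y":0,"z":-3,"grip":0},{"wx":25,"wy":7.7,"wz":-91,"x":-33.3,"y":-7.9,"z":-9,"grip":0},{"wx":25,"wy":7.7,"wz":-91,"x":-33.3,"y":-7.9,"z":-9,"grip":0},{"wx":25,"wy":7.7,"wz":-91,"x":-33.3,"y":-7.9,"z":-9,"grip":0},{"wx":25,"wy":7.7,"wz":-91,"x":-33.3,"y":-7.9,"z":-9,"grip":0},{"wx":25,"wy":7.7,"wz":-91,"x":-33.3,"y":-7.9,"z":-9,"grip":0},{"wx":25,"wy":7.7,"wz":-91,"x":-33.3,"y":-7.9,"z":-9,"grip":0},{"wx":25,"wy":7.7,"wz":-91,"x":-33.3,"y":-7.9,"z":-9,"grip":0}]'
python3 - <<'E'
from plan import *
z=np.load("seat.npz");R0=rot(z["q"]);P0=z["pos"]
rel(P0+110*N,R0)
E
```

```text
t: 16.73
tcp_pos: [577.2, 179.2, 182.6]
ee_rot: [0.015, 0.968, -0.213, 0.135]
contact_force: [1.0, -1.5, -1.5]
gripper_width: 36.8
x -2.20 y -3.54 z 2.98  wx 10.57 wy 3.93 wz -37.99 | rows 5.5 t=16.7
```

```bash
python3 -m crank '[{"wx":10.6,"wy":3.9,"wz":-38,"x":-2.2,"y":-3.5,"z":0,"grip":0},{"wx":10.6,"wy":3.9,"wz":-38,"x":-2.2,"y":-3.5,"z":0,"grip":0},{"wx":10.6,"wy":3.9,"wz":-38,"x":-2.2,"y":-3.5,"z":0,"grip":0},{"wx":10.6,"wy":3.9,"wz":-38,"x":-2.2,"y":-3.5,"z":0.5,"grip":0},{"wx":10.6,"wy":3.9,"wz":-38,"x":-2.2,"y":-3.5,"z":1,"grip":0},{"wx":10.6,"wy":3.9,"wz":-38,"x":-2.2,"y":-3.5,"z":2,"grip":0},{"wx":10.6,"wy":3.9,"wz":-38,"x":-2.2,"y":-3.5,"z":3,"grip":0},{"wx":10.6,"wy":3.9,"wz":-38,"x":-2.2,"y":-3.5,"z":3,"grip":0}]'; python3 tp.py 17
python3 - <<'E'
from plan import *
z=np.load("seat.npz");R0=rot(z["q"]);P0=z["pos"]
rel(P0+40*N,R0)
E
```

```text
t: 17.4
tcp_pos: [580.0, 216.1, 147.0]
ee_rot: [-0.023, 0.977, 0.124, 0.172]
contact_force: [-0.0, -0.1, -0.6]
gripper_width: 36.8
G [561.5 211.2 199.6] tubex [0.794 0.205 0.572] mouth [627.  228.1 246.8] [326.3 142.7] end [286.1 175. ] [ 0.33  0.15  2.13 -0.05  0.51  1.69]
crop 246 98
x 1.90 y -0.13 z 6.66  wx -0.02 wy 0.21 wz -0.25 | rows 1.7 t=17.4
```

View pics/side17.png

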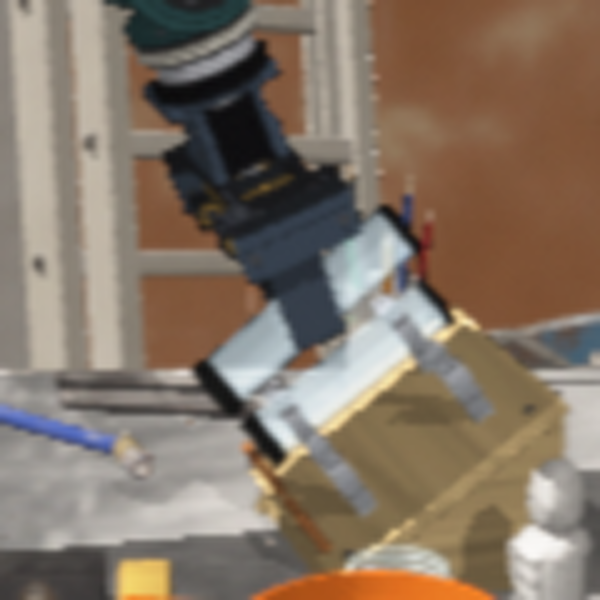

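Run:
```python
from kin import *
for n,G in(("side11",[565.7,214.,194.2]),("side17",[561.5,211.2,199.6])):
    f=dict(np.load(n+".npz"));W=cloud(f);D=(W-np.array(G))@B.T
    M=(abs(D[...,1])<23)&(abs(D[...,2])<23)&(abs(D[...,0])<120)
    d=D[M];print(n,len(d),np.percentile(d[:,0],[0.5,2,98,99.5]).round(1))
    o=d[abs(d[:,0])>45]
    for lo,hi in((-80,-45),(45,80)):
        k=d[(d[:,0]>lo)&(d[:,0]<hi)];
        s=least_squares(lambda p:np.hypot(k[:,1]-p[0],k[:,2]-p[1])-19,[0,0],loss="soft_l1");print("  ",lo,s.x.round(1),len(k))
    blk=(f["pixels"].sum(-1)<150)&M;u=D[blk][:,0];print("  black",np.histogram(u,bins=[-110,-90,-82,-74,-66,-30,30,66,74,82,90,110])[0])
z=np.load("seat.npz");R0=rot(z["q"]);P0=z["pos"]+4*U
rel(P0+40*N,R0);rel(P0,R0)
```

```text
side11 474 [-82.8 -80.9  78.7  81. ]
   -80 [ 0.6 -5.7] 129
   45 [0.7 0.2] 121
  black [ 0  0 22 15  0  4  0  0 17  0  0]
side17 470 [-82.7 -80.5  78.8  80.6]
   -80 [ 0.7 -5.5] 126
   45 [ 0.1 -0.1] 120
  black [ 0  0 23 11  0  4  0  0 15  0  0]
x 2.29 y -0.13 z 6.56  wx -0.02 wy 0.21 wz -0.25 | rows 1.7 t=17.4
x 3.33 y -0.14 z 10.42  wx -0.02 wy 0.21 wz -0.25 | rows 2.6 t=17.4
```

```bash
python3 -m crank '[{"wx":0,"wy":0.2,"wz":-0.2,"x":1.1,"y":-0.1,"z":3,"grip":0},{"wx":0,"wy":0.2,"wz":-0.2,"x":2.2,"y":-0.1,"z":6,"grip":0},{"wx":0,"wy":0.2,"wz":-0.2,"x":2.3,"y":-0.1,"z":6.6,"grip":0},{"wx":0,"wy":0.2,"wz":-0.2,"x":2.3,"y":-0.1,"z":6.6,"grip":0},{"wx":0,"wy":0.2,"wz":-0.2,"x":2.3,"y":-0.1,"z":6.6,"grip":0}]'
python3 - <<'E'
from plan import *
z=np.load("seat.npz");R0=rot(z["q"]);P0=z["pos"]+4*U
rel(P0,R0)
E
```

```text
t: 17.87
tcp_pos: [622.4, 228.7, 93.8]
ee_rot: [-0.022, 0.977, 0.125, 0.173]
contact_force: [-0.7, 0.5, -0.9]
gripper_width: 36.6
x 1.03 y -0.03 z 3.84  wx -0.02 wy 0.08 wz -0.13 | rows 1.0 t=17.9
```

```bash
python3 -m crank '[{"wx":0,"wy":0.1,"wz":-0.1,"x":0.3,"y":0,"z":1,"grip":0},{"wx":0,"wy":0.1,"wz":-0.1,"x":0.5,"y":0,"z":1.8,"grip":0},{"wx":0,"wy":0.1,"wz":-0.1,"x":0.7,"y":0,"z":2.6,"grip":0},{"wx":0,"wy":0.1,"wz":-0.1,"x":0.9,"y":0,"z":3.3,"grip":0},{"wx":0,"wy":0.1,"wz":-0.1,"x":1,"y":0,"z":3.8,"grip":0},{"wx":0,"wy":0.1,"wz":-0.1,"x":1,"y":0,"z":3.9,"grip":0},{"wx":0,"wy":0.1,"wz":-0.1,"x":1,"y":0,"z":3.9,"grip":0}]'
python3 - <<'E'
from plan import *
z=np.load("seat.npz");R0=rot(z["q"]);P0=z["pos"]+4*U
rel(P0,R0);s=observe();print("force in board frame",B@s["contact_force"])
E
python3 tp.py 18
```

```text
t: 18.45
tcp_pos: [645.1, 234.7, 61.5]
ee_rot: [-0.022, 0.976, 0.126, 0.174]
contact_force: [-10.8, -2.7, 17.4]
gripper_width: 36.3
x -0.07 y -0.02 z 0.01  wx -0.02 wy -0.08 wz -0.04 | rows 0.0 t=18.4
force in board frame [ 0.91274707  0.10479747 20.65698853]
G [626.4 229.7 114.1] tubex [0.79  0.208 0.577] mouth [691.5 246.9 161.7] [345.1 165.6] end [306.5 197. ] [ 0.33  0.39  2.02 -0.06  0.38  1.7 ]
crop 265 121
```

View pics/side18.png

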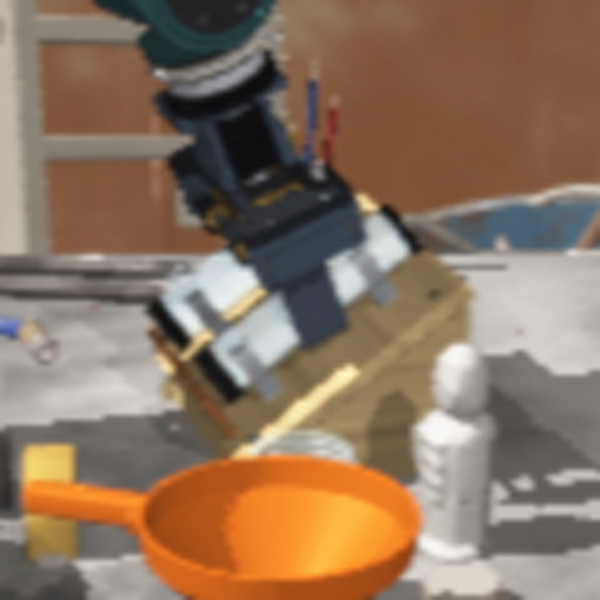

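```bash
python3 -m crank '[{"wx":0,"wy":0,"wz":0,"x":0,"y":0,"z":0.2,"grip":0},{"wx":0,"wy":0,"wz":0,"x":0,"y":0,"z":0.2,"grip":0},{"wx":0,"wy":0,"wz":0,"x":0,"y":0,"z":0.1,"grip":0}]'
python3 - <<'E'
from tube import *
print(B@observe()["contact_force"])
E
```

```text
t: 18.75
tcp_pos: [645.7, 234.8, 61.1]
ee_rot: [-0.023, 0.976, 0.126, 0.175]
contact_force: [1.2, -0.6, -1.7]
gripper_width: 36.6
[-0.20521418 -0.85351492 -1.97473701]
```

```bash
python3 -m crank '[{"wx":0,"wy":0,"wz":0,"x":0,"y":0,"z":0,"grip":0.5},{"wx":0,"wy":0,"wz":0,"x":0,"y":0,"z":0,"grip":0.65},{"wx":0,"wy":0,"wz":0,"x":0,"y":0,"z":0,"grip":0.65},{"wx":0,"wy":0,"wz":0,"x":0,"y":0,"z":0,"grip":0.65},{"wx":0,"wy":0,"wz":0,"x":-0.7,"y":0,"z":-3,"grip":0.65},{"wx":0,"wy":0,"wz":0,"x":-1.6,"y":0,"z":-6,"grip":0.65},{"wx":0,"wy":0,"wz":0,"x":-2.6,"y":0,"z":-10,"grip":0.65},{"wx":0,"wy":0,"wz":0,"x":-3.6,"y":0,"z":-14,"grip":0.65}]'; python3 tp.py 19
python3 - <<'E'
from kin import *
f=dict(np.load("side19.npz"));W=cloud(f)
cv2.imwrite("pics/s19b.png",cv2.resize(f["pixels"][140:230,270:380],None,fx=6,fy=6,interpolation=cv2.INTER_CUBIC))
for nm,c in(("charge",C),("spare",C+104*Y)):
  D=(W-c)@B.T
  M=(abs(D[...,1])<24)&(D[...,2]>-12)&(D[...,2]<30)&(abs(D[...,0])<120);d=D[M];print(nm,len(d),np.percentile(d[:,0],[1,99]).round(1))
  for lo,hi in((-80,80),(-80,-20),(20,80)):
    k=d[(d[:,0]>lo)&(d[:,0]<hi)];
    s=least_squares(lambda p:np.hypot(k[:,1]-p[0],k[:,2]-p[1])-19,[0,0],loss="soft_l1",f_scale=1.5);print("  ",lo,s.x.round(1),len(k))
E
```

```text
t: 19.42
tcp_pos: [564.7, 213.5, 180.2]
ee_rot: [-0.022, 0.976, 0.126, 0.174]
contact_force: [-0.4, -0.3, 1.3]
gripper_width: 59.4
G [546.  208.6 232.7] tubex [0.79  0.208 0.576] mouth [611.2 225.7 280.3] [321.4 132.8] end [281.  165.7] [ 0.34  0.08  2.14 -0.05  0.57  1.69]
crop 241 89
charge 596 [-91.1  84.4]
   -80 [0.2 1.7] 553
   -80 [0.1 2.2] 210
   20 [0.2 1.6] 211
spare 512 [-90.8  80. ]
   -80 [-0.2  1.6] 481
   -80 [-0.4  1.6] 179
   20 [-0.2  1.6] 183
```

View pics/s19b.png

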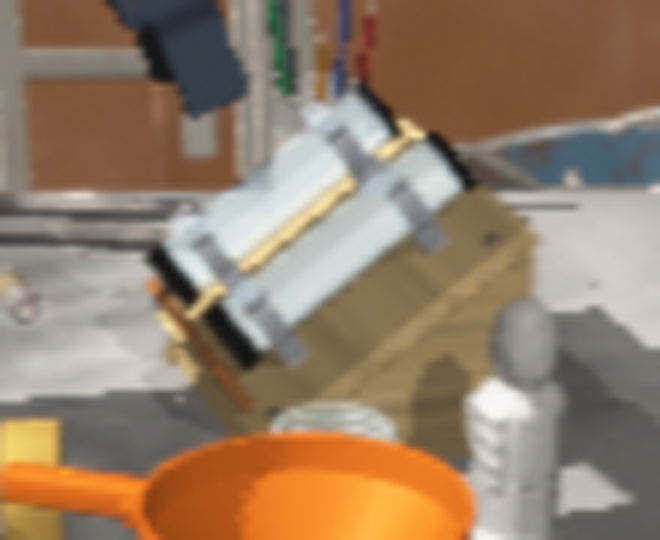

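```bash
python3 fun.py 20
python3 - <<'E'
from h import *
f=dict(np.load("side20.npz"));cv2.imwrite("pics/s20b.png",cv2.resize(f["pixels"][140:310,230:400],None,fx=3.5,fy=3.5,interpolation=cv2.INTER_CUBIC))
E
```

```text
side top z 174.0 rim (array([ 578.3, -209.7]), 1.8, 446) spout end 110.6 rim plane (array([0.   , 0.007, 1.   ]), 211)
  neck (array([ 577.8, -206.6]), 2.8, 134)
  body (array([ 577.6, -205.8]), 1.5, 740)
top top z 175.2 rim (array([ 580.3, -205.9]), 2.1, 71) spout end 90.3 rim plane (array([0.01, 0.  , 1.  ]), 29)
  neck (array([ 578.7, -203.4]), 6.6, 109)
```

View pics/s20b.png

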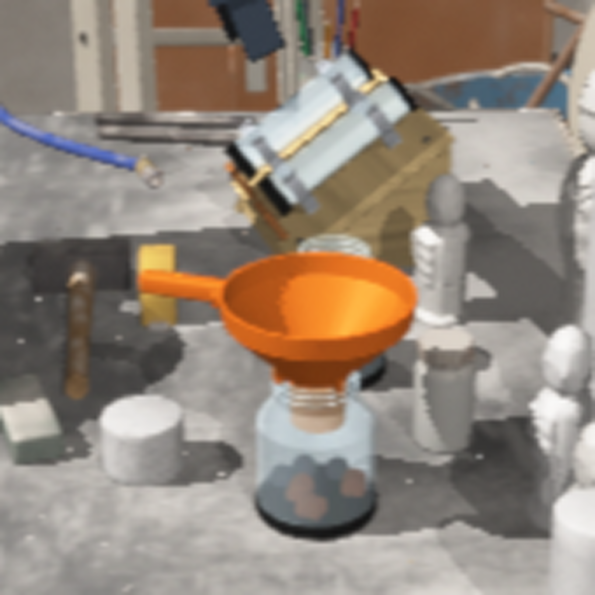

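View pics/top20.png

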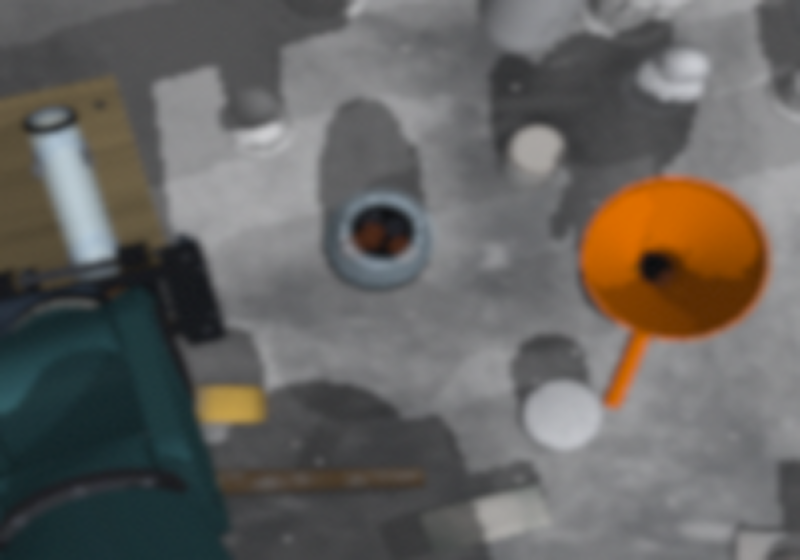

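```bash
python3 -c "
from workcell import *
print(observe()['t']);print(hand_in())"
```

```text
19.5667
the job is handed in; nothing more can be done
None
```

I finished the job and handed it in at about 19.6 s. No verdict was given, but my last pictures show it done as asked.

**What I did:**
- Lifted the funnel by its handle out of the filled jar, seated it in the empty jar and let go.
- Pulled the charge tube straight off its clips and poured through the funnel at about 46° down.
- Pressed the tube back into its clips, mouth up, and backed the arm off.

**Last checks:**
- **Pieces:** all six (three balls, three cylinders) lie at the bottom of the newly charged jar, and the tube looks empty.
- **Funnel:** it stands upright within 0.6°, with its rim at about 174–175 mm, which is the seated height. The side camera puts it about 4 mm off the jar's axis. The top camera puts it about 1 mm off, against where the jar was measured at the start. Both are inside the 7 mm allowed.
- **Tube:** its y and its height off the board match the spare tube to within 1 mm. It sits about 4 mm up the slope, because I aimed slightly high to clear the stop.
- **Other things:** the filled jar and the bystanders look unmoved in the pictures. I did not measure them again.

**Disagreement:** the reported TCP lay about 37 mm beyond the fingertips seen in the pictures, along the tool axis. I corrected every grasp for that, and the grasps fitted.

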